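Clamp the target bracket on the slotted bench rail

TASK

Mount the target bracket on the slotted rail in front of the measuring head: set it down gently, foot flat on the free part of the rail, its long hole over the slot and the flat face of its upright towards that head's lens. Then take the T-bolt with the cross-bar handle from the wooden rack, drop its head through the foot's hole into the slot until the flange sits on the foot, twist it a quarter turn so that it locks under the slot's lips, and let go. Do not knock the measuring head, and leave the spare bolt and the clamp strap where they are.

Things in the scene. Friction and masses are not known exactly. Their poses are not given: they have to be found in the camera images.
- rail: Aluminium T-slot rail fixed on the bench, 110 wide (its x), 420 long (its y), 56 mm high; origin at the centre of its underside, z up. A T-slot runs its full length along y in the middle of the top (x = 0): mouth 24 wide, lips 20 thick, below them a hollow 46 wide, 18 high. The measuring head covers the +y end; the part below y = 100 mm is free. Its yaw is within 12 degrees of zero.
- rail_slot (a point): Point on the slot's centre line in the plane of the rail's top, 70 mm from the rail's middle towards its free end (rail y = -70, z = 56 mm): a convenient place for the foot's hole. Same axes as the rail.
- meter: Measuring head: black box on a grey base, 110 x 80 x 80 mm, fixed on the rail's +y end (base from rail y = 125 to 205 mm); its lens barrel, 36 mm thick, reaches to rail y = 112 and looks along the rail's -y, axis 41 mm above the rail's top. Origin at the centre of its underside, on the rail's top. A contact of over 3 N is a knock.
- bracket: Loose aluminium angle bracket, 0.3 to 0.5 kg, standing on its foot. Foot 120 (its x) x 70 (y) x 12 mm; origin at the centre of the foot's underside, z up. At the foot's -x end stands an upright plate 12 thick (x = -60 to -48), 70 wide, top edge 70 mm above the underside; its flat outer face, with a dark disc, looks to -x. When mounted, its -x points along the rail's +y.
- bracket_grip (a point): Middle of the bracket's upright plate (bracket x = -54, y = 0, 45 mm above the underside), a good place to pinch its 12 mm thickness from above, closing along the bracket's x. Two small braces stand inside at the plate's side edges (|y| 27 to 35 mm, below 40 mm). Same axes as the bracket.
- bracket_hole (a point): Centre of the long hole through the foot, at the foot's top (bracket x = 22, z = 12 mm). The hole is 48 mm long (x), 27 mm wide (y) and passes right through. Same axes as the bracket.
- rack: Wooden rack block fixed on the bench, 66 (x) x 190 (y) x 54 mm high, origin at the centre of its underside; two oblong pockets 40 mm long (y) x 25 wide, at y = -46 and +46, each with a bolt hanging in it by its flange. Which bolt is in which pocket varies.
- bolt_grip (a point): Centre of the T-bolt's cross bar, 80 long (x) x 20 thick (y) x 20 mm high (z), dark steel, at the top of the 119 mm long upright bolt (0.25 to 0.45 kg). Below it: stem 14 mm thick, flange, neck, hammer head. In the rack this point is 116 mm above the bench; with the flange on the foot of the bracket mounted on the rail, 130 mm.
- bolt_head (a point): Centre of the T-bolt's oblong hammer head, 34 (x) x 19 (y) x 12 mm high, parallel to the bar and 103 mm below its centre; same axes as the bar. With the flange on the mounted bracket's foot, the head's top is 3 mm below the slot's lips and the bolt turns freely either way.
- bolt_flange (a point): Centre of the underside of the T-bolt's round flange (46 mm across, 8 thick), 62 mm below the bar's centre; same axes as the bar. Between flange and head is a round neck 16 mm thick, 35 mm long. In the rack the flange rests on the rack's top.
- spare_top (a point): Top centre of the spare bolt, which has a low round knob 48 mm across in place of a bar and stays in the rack; its top stands 38 mm above the rack's top.
- strap_mid (a point): Centre of a loose dark steel clamp strap, a slotted flat bar 110 x 34 x 14 mm lying on the bench between rack and bracket; stays where it is.
Not all that is in view belongs to the job. Leave any orange or yellow look-alike of the part that bears bolt_grip alone.

How it is judged (in metres and radians):
On the way, in this order (a step that is already met when the one before it is completed fails the run):
1. the bracket stands flat on the rail, its hole over the slot, its face towards the measuring head, and is let go (x of bracket_hole in the frame of rail between -0.006 and 0.006 m and z of bracket_hole in the frame of rail between 0.065 and 0.071 m and angle between the x axis of bracket and the y axis of rail, either way round below 0.14 rad and x of meter in the frame of bracket below 0 m and contact force between bracket and the fingers below 0.3 N), for 0.2 s.
2. the T-bolt's head is down through the foot's hole, below the slot's lips, still lengthwise (z of bolt_head in the frame of rail below 0.0305 m and x of bolt_head in the frame of rail between -0.006 and 0.006 m and horizontal distance between bolt_flange and bracket_hole below 0.015 m and angle between the x axis of bolt_head and the y axis of rail, either way round below 0.5 rad), for 0.1 s.
At the end, for the whole second after the job is handed in: Bracket flat on the free part of the rail, hole within 6 mm of the slot's centre line, in line within 8 degrees, face towards the head; T-bolt upright through the hole, flange on the foot (3 mm), head below the lips and crosswise to the slot (within 20 degrees); both at rest (x of bracket_hole in the frame of rail between -0.006 and 0.006 m and y of bracket_hole in the frame of rail between -0.18 and 0.03 m and z of bracket_hole in the frame of rail between 0.065 and 0.071 m and angle between bracket's own z axis and vertical below 0.05 rad and angle between the x axis of bracket and the y axis of rail, either way round below 0.14 rad and x of meter in the frame of bracket below 0 m and z of bolt_head in the frame of rail below 0.0305 m and x of bolt_head in the frame of rail between -0.007 and 0.007 m and horizontal distance between bolt_flange and bracket_hole below 0.015 m and z of bolt_flange in the frame of bracket_hole below 0.003 m and angle between bolt_head's own z axis and vertical below 0.08 rad and angle between the x axis of bolt_head and the y axis of rail, either way round above 1.22 rad and linear speed of each of bracket, bolt below 0.02 m/s); the robot touches nothing.
It fails at once if the measuring head is knocked (over 3 N) (contact force between meter and anything else above 3 N).
It fails at once if the bracket is dropped (falls free faster than 0.7 m/s) instead of set down (linear speed of bracket above 0.7 m/s and contact force between bracket and the fingers below 0.1 N).
It fails at once if the spare bolt is moved more than 25 mm (distance of spare_top from where it was at the start of the episode above 0.025 m).
It fails at once if the clamp strap is moved more than 30 mm (distance of strap_mid from where it was at the start of the episode above 0.03 m).
It also fails if it takes over 59 s, if anything falls off the work surface, if the arm or the gripper's body presses on something with over 40 N, if the wrist force passes 120 N, or if a joint passes its speed limit or range.

ROBOT

A 7-joint arm with a two-finger parallel gripper is mounted at the origin on the work surface. World frame = base frame: x ahead of the robot, y to its left, z up, the work surface at z = 0. Lengths are in mm, angles in rad, forces in N, time in s.
With the tool pointing down it reaches from about 400 to 875 mm from the base axis. Payload 4.4 kg.
Tool frame: the origin (TCP) lies at the very end of the fingers, on their centre line; the grasp point (between the pads) lies r.grasp_offset behind it (r.grasp_offset is the distance from the TCP to the grasp point, in mm); x points along the fingers, y is the direction in which the jaws open and shut, and the axes are right-handed (so a half turn about x gives the same grasp; the last joint's range is limited). The gripper opens to 85 mm and grips with 20 to 120 N. Pads are 22 mm wide; open, the fingers measure 114 mm over their backs; the gripper's body (76 mm by 85 mm) begins 54 mm behind the grasp point. The pads swing forward as they close: fully open they stand 13 mm farther back than shut.
Start: joints at [1.119, 0.628, 0.038, 1.517, -0.027, 0.996, -0.02], TCP at [244.624, -602.227, 210.013] pointing down, gripper open.
Joint ranges: [-3.06, 3.06], [-0.37, 2.12], [-1.25, 1.32], [0.18, 2.47], [-1.1, 4.24], [0.23, 1.98], [-2.94, 2.94]. Speed limits (rad/s): [2.57, 2.57, 3.14, 3.14, 3.14, 3.14, 3.14].

INTERFACE

Orientations are given as [roll, pitch, yaw] about the fixed x, y, z axes, in that order (R = Rz(yaw) Ry(pitch) Rx(roll)).
In Python, from station import r gives the robot as it stands. The module is installed in compiled form; this text tells all that it offers.
- The arm moves only by the tool apply_moves, never from a script. Its argument "commands" is a list of rows, each a list of 7 numbers: the turn, a rotation vector about the world's x, y, z in rad, then the shift along the world's x, y, z in m, then the opening, from 0 (shut) to 1 (fully open). In form: [[ax, ay, az, x, y, z, grip], ...]. A call has 1 to 12 rows; each row shifts and turns the commanded pose from where the row before left it; what a row does not reach is not made up. A row lasts 1/8 s, in which the tool goes at most 62.5 mm and 10.7 degrees, less where a joint would pass 70% of its speed; a pose out of reach is approached as far as the arm can. A call is refused whole if a number of a shift passes 0.0625 or a number of a turn 0.188, either way. A call with a gripper value outside its range is refused whole. The fingers move at their own pace and stop on an object; the grip force is fixed at half the most. Time passes only in rows, so rows that do not move let the fingers close. It gives the time, the measured TCP pose, the force and the opening at its end, in the units of the state.
- r.get_state(): the state, without advancing time (a new reading comes with each control period).
- r.grab_frame(name): name is "side" or "top"; returns (picture, depth): 480x640x3 uint8, red, green, blue; 480x640 float32, mm along the optical axis (not along the pixel's ray), 0 where there is no reading.
- r.camera_info(name): a dict with "camera_matrix" (3x3 intrinsics, pixels), "world_to_cam" (4x4, takes a point from world to camera coordinates). Camera axes: x right, y down, z forward; pixel columns grow to the right and rows downward; lengths in mm; the calibration is good to about 2 mm. A picture is of the moment at which its call begins. camera_info takes no time and is no camera call.
- r.finish_job(): hands the job in, once; it reports no verdict.
The state is a dict: "time_s": time; "qpos": joint angles; "dq": joint speeds; "tau": joint torques, N m; "eef_pos": TCP position; "ee_rot": TCP orientation; "contact_force": force on the tool from outside, world axes, zero at the start; "torque": the same for the moment, N m; "finger_gap": opening from 0.0 (shut) to 1.0 (fully open).
Only numpy, scipy, OpenCV 4.12 (cv2) and the standard library are available. Lean on these libraries where they do the work, as an engineer would, in place of code of your own. Each camera call takes 0.05 s, during which the arm holds its last target.

## Working session

There is one attempt and no reset: what is moved stays moved. The work goes in short steps, Python scripts to look and compute and a tool call to move; the robot and the scene stay as the last step left them, time stands still between calls to the robot, and variables do not carry over. Pictures are saved under pics/ and viewed, and the job is handed in when it is done.

Besides the shell and the picture viewer there is one more tool, called after "Request:" as name(argument=value, ...) on one line, values as JSON. apply_moves: Moves the arm, as the interface text tells. Its arguments: {"type":"object","properties":{"commands":{"type":"array"}},"required":["commands"]}

```bash
mkdir -p pics; python3 - <<'E'
from station import r
import cv2,numpy as np
print(r.get_state(), r.grasp_offset)
for n in("side","top"):
    p,d=r.grab_frame(n); i=r.camera_info(n)
    print(n,i["camera_matrix"],i["world_to_cam"], (d>0).mean())
    cv2.imwrite(f"pics/{n}0.png",p[:,:,::-1]); np.savez(f"{n}0.npz",p=p,d=d,K=i["camera_matrix"],T=i["world_to_cam"])
E
```

```text
{'time_s': 0.0, 'qpos': array([ 1.11920037,  0.62937597,  0.03845381,  1.51839525, -0.02701001,
        0.99628196, -0.02001175]), 'dq': array([-4.47719631e-05, -6.75699974e-04, -4.75729332e-04,  9.86547764e-04,
       -2.73958681e-04,  7.22949488e-04,  1.12421903e-03]), 'tau': array([ 1.08169967e-03, -5.63405800e+01,  1.22634351e+00, -1.93445796e+01,
        1.10841476e-02,  1.06432577e-02,  6.01275318e-06]), 'eef_pos': array([ 244.35905243, -601.58630287,  209.06128784]), 'ee_rot': array([-1.5572382 ,  1.56885417,  1.970123  ]), 'contact_force': array([ 0.22243627, -0.243941  , -0.41728912]), 'torque': array([ 0.02729819,  0.02774603, -0.00127584]), 'finger_gap': 0.9996348321007813} 18.700000000000003
side [[613.59581703   0.         326.34288493]
 [  0.         613.59581703 238.90206093]
 [  0.           0.           1.        ]] [[-7.48262486e-01 -6.63401730e-01 -1.18172846e-03  3.08871914e+02]
 [-3.73110140e-01  4.22309041e-01 -8.26101626e-01  2.61236015e+02]
 [ 5.48536303e-01 -6.17699942e-01 -5.63519925e-01  8.64626269e+02]
 [ 0.00000000e+00  0.00000000e+00  0.00000000e+00  1.00000000e+00]] 0.996123046875
top [[474.79208795   0.         316.89773121]
 [  0.         474.79208795 229.88813549]
 [  0.           0.           1.        ]] [[-5.75004928e-03 -9.99971463e-01 -4.89995869e-03 -3.30166249e+01]
 [-9.89486803e-01  6.39773438e-03 -1.44481614e-01  4.30631478e+02]
 [ 1.44508839e-01  4.01766806e-03 -9.89495353e-01  1.01456377e+03]
 [ 0.00000000e+00  0.00000000e+00  0.00000000e+00  1.00000000e+00]] 0.9959700520833333
```

View pics/side0.png

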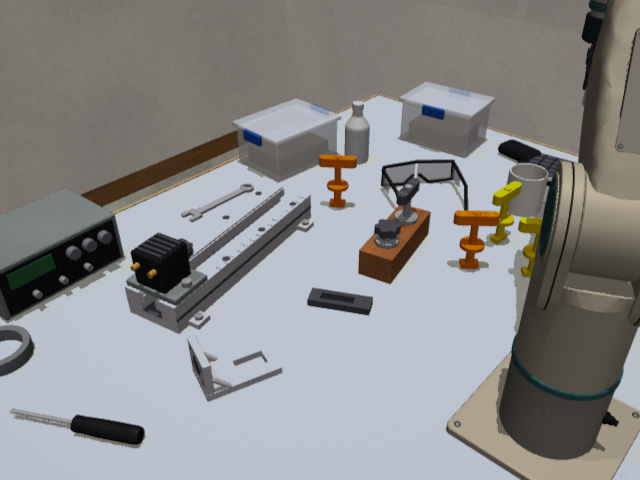

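View pics/top0.png

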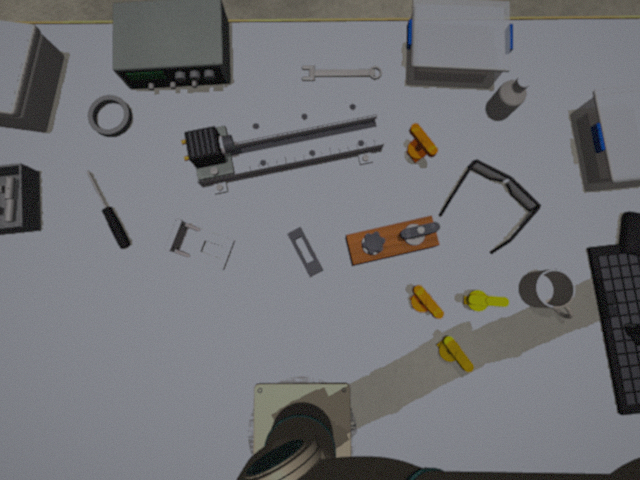

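```bash
cat > h.py <<'E'
import numpy as np,cv2
def load(n,k=0):
    z=np.load(f"{n}{k}.npz"); return z["p"],z["d"],z["K"],z["T"]
def cloud(d,K,T):
    v,u=np.mgrid[0:480,0:640]
    c=np.stack([(u-K[0,2])/K[0,0]*d,(v-K[1,2])/K[1,1]*d,d],-1)
    Ti=np.linalg.inv(T); w=c@Ti[:3,:3].T+Ti[:3,3]; w[d<=0]=np.nan; return w
def ray(u,v,K,T,z):
    Ti=np.linalg.inv(T); dirn=Ti[:3,:3]@np.array([(u-K[0,2])/K[0,0],(v-K[1,2])/K[1,1],1]); o=Ti[:3,3]
    return o+dirn*(z-o[2])/dirn[2]
def tri(uv1,K1,T1,uv2,K2,T2):
    x=cv2.triangulatePoints(K1@T1[:3],K2@T2[:3],np.array(uv1,float).reshape(2,1),np.array(uv2,float).reshape(2,1))
    return (x[:3]/x[3]).ravel()
def proj(P,K,T):
    c=np.asarray(P)@T[:3,:3].T+T[:3,3]; q=c@K.T; return q[...,:2]/q[...,2:]
def take(k):
    from station import r
    for n in("side","top"):
        p,d=r.grab_frame(n); i=r.camera_info(n)
        cv2.imwrite(f"pics/{n}{k}.png",p[:,:,::-1]); np.savez(f"{n}{k}.npz",p=p,d=d,K=i["camera_matrix"],T=i["world_to_cam"])
def crop(n,k,x,y,w,h,s,out):
    p=load(n,k)[0][y:y+h,x:x+w,::-1]; cv2.imwrite(out,cv2.resize(p,None,fx=s,fy=s,interpolation=cv2.INTER_CUBIC))
E
python3 - <<'E'
from h import *
for n in("side","top"):
    p,d,K,T=load(n); w=cloud(d,K,T); z=w[...,2]
    print(n,np.nanmedian(z[(abs(z)<15)]))
    im=np.clip(z,-10,140); im=np.nan_to_num((im+10)/150*255).astype(np.uint8)
    cv2.imwrite(f"pics/h_{n}.png",cv2.applyColorMap(im,cv2.COLORMAP_JET))
crop("top",0,160,90,300,190,2.6,"pics/c_top.png")
crop("side",0,110,150,340,260,2.3,"pics/c_side.png")
E
```

```text
side 0.5708116899392621
top 0.4711286652709532
```

View pics/c_top.png

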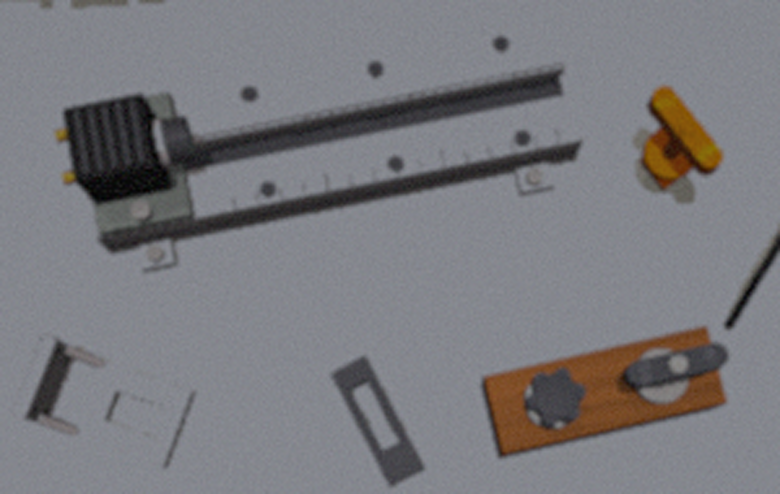

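View pics/c_side.png

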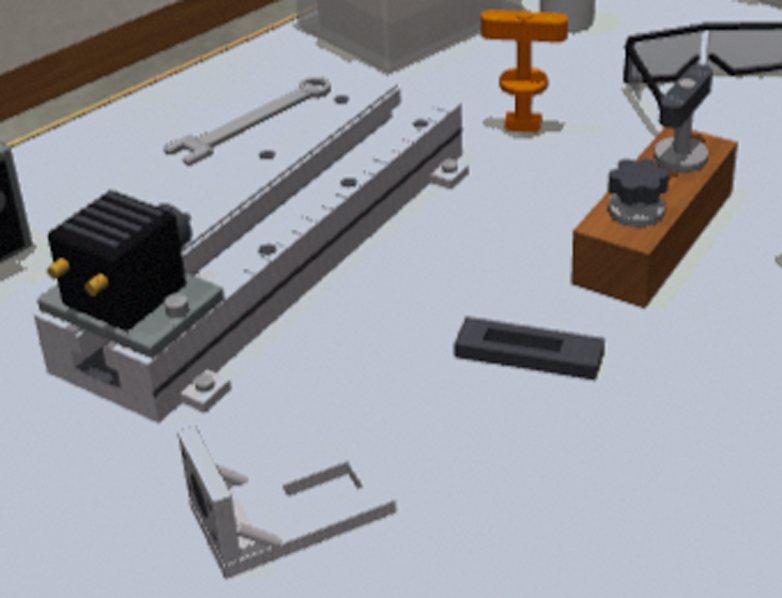

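View pics/h_top.png

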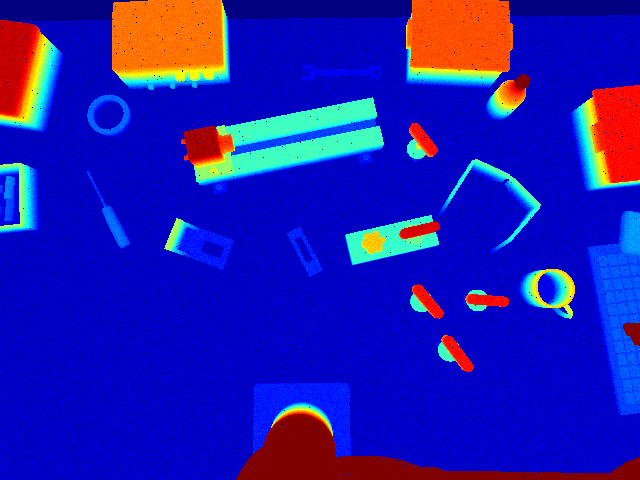

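```bash
python3 - <<'E'
from h import *
W={n:cloud(*load(n)[1:]) for n in("side","top")}
def rect(m,n,name):
    pts=W[n][m][:,:2].astype(np.float32); 
    lab=cv2.minAreaRect(pts); print(n,name,len(pts),"rect",np.round(lab[0],1),np.round(lab[1],1),round(lab[2],2),"z",np.round(np.percentile(W[n][m][:,2],[5,50,95]),1))
def comp(mask,u,v):
    k,l=cv2.connectedComponents(mask.astype(np.uint8)); return l==l[v,u]
def keep(m): # remove edge-mixed pixels
    return cv2.erode(m.astype(np.uint8),np.ones((3,3)))>0
for n,seeds in dict(top=dict(railA=(330,115),railB=(320,160),foot=(228,243),plate=(0,0),bar=(419,231),knob=(373,244),strap=(293,235),rack=(395,250)),side=dict(railB=(270,240),foot=(225,383),strap=(318,300))).items():
    z=W[n][...,2]
    for k,(u,v) in seeds.items():
        lo,hi={'r':(53,60),'f':(9,15.5),'b':(115,135),'k':(85,97),'s':(11,18)}[k[0]] if k!="plate" else (66,75)
        m=(z>lo)&(z<hi)
        if k=="plate":
            m[:,:150]=0;m[:,200:]=0;m[:215]=0;m[260:]=0
            print(m.sum())
        else:
            print(k,np.round(W[n][v,u],1)); 
            if not m[v,u]: print("seed miss");continue
            m=comp(m,u,v)
        rect(m,n,k)
E
```

```text
railA [686.3 -66.5  53.6]
top railA 2513 rect [673.   -2.2] [ 45.9 334.9] 11.42 z [53.5 56.  58.9]
railB [591.1 -43.6  25.3]
seed miss
foot [404.7 163.1  13.5]
top foot 1078 rect [398.2 214.5] [110.1  70. ] 70.14 z [ 9.6 12.3 14.8]
202
top plate 202 rect [418.4 270.4] [13.8 69.5] 69.71 z [66.9 70.1 73.6]
bar [ 412.8 -239.7  127.6]
top bar 399 rect [ 416.2 -241.1] [20.3 78.9] 12.53 z [122.2 126.5 129.6]
knob [ 391.1 -151.2   94.6]
top knob 347 rect [ 396.4 -152.3] [46.6 43. ] 43.05 z [88.9 91.9 94.8]
strap [421.5  17.8  15.7]
top strap 521 rect [385.7  -7.2] [109.9  33.8] 27.61 z [11.7 14.2 16.8]
rack [ 382.7 -202.8   52.7]
seed miss
railB [590.2 -34.9  29.2]
seed miss
foot [379.9 260.9  22.4]
seed miss
strap [410.9  24.   14.3]
side strap 731 rect [386.1  -5.5] [110.7  39.5] 28.6 z [11.6 14.1 16.2]
```

View pics/h_side.png

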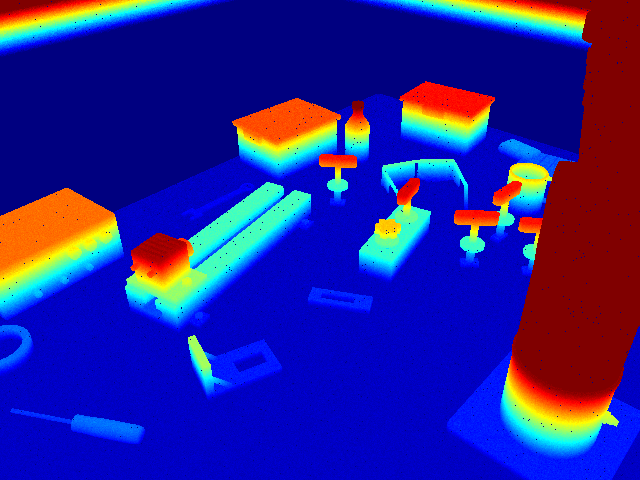

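```bash
cat > meas.py <<'E'
from h import *
def onplane(m,K,T,z):
    v,u=np.nonzero(m); Ti=np.linalg.inv(T)
    d=np.stack([(u-K[0,2])/K[0,0],(v-K[1,2])/K[1,1],np.ones(len(u))],-1)@Ti[:3,:3].T
    o=Ti[:3,3]; return (o+d*((z-o[2])/d[:,2])[:,None])[:,:2]
def rail(n,k=0):
    p,d,K,T=load(n,k); w=cloud(d,K,T); z=w[...,2]
    m=(z>48)&(z<63)&(w[...,0]>540)&(w[...,0]<760)&(w[...,1]>-160)&(w[...,1]<290)
    m=cv2.morphologyEx(m.astype(np.uint8),cv2.MORPH_OPEN,np.ones((3,3)))
    return onplane(m>0,K,T,np.nanmedian(z[m>0])),np.nanmedian(z[m>0])
if __name__=="__main__":
    for n in("top","side"):
        P,zz=rail(n)
        # yaw: inner edges per y-bin
        a=np.radians(11.0)
        for it in range(4):
            R=np.array([[np.cos(a),np.sin(a)],[-np.sin(a),np.cos(a)]])
            Q=P@R.T  # rail-aligned coords
            if it==0: c=np.median(Q[:,0])
            E=[]
            for y in np.arange(np.percentile(Q[:,1],2)+10,np.percentile(Q[:,1],60),6):
                s=np.sort(Q[abs(Q[:,1]-y)<3][:,0]); 
                g=np.diff(s); i=np.argmax(g)
                if len(s)>20 and g[i]>12: E.append([y,s[0],s[i],s[i+1],s[-1]])
            E=np.array(E)
            sl=[np.polyfit(E[:,0],E[:,j],1)[0] for j in(1,2,3,4)]
            a-=np.median(sl)
        print(n,"z",zz,"yaw",np.degrees(a),"slopes",np.round(sl,4),"edges",np.round(np.median(E[:,1:],0),1),"mid in",np.median(E[:,2:4].mean(1)),"mid out",np.median(E[:,[1,4]].mean(1)),"yend",np.percentile(Q[:,1],[0.2,99.8]))
        ye=np.percentile(Q[:,1],.2); xc=np.median(E[:,2:4].mean(1))
        print(" rail centre", R.T@[xc,ye+210], "slot pt", R.T@[xc,ye+140])
E
python3 meas.py
```

```text
top z 55.80880833260193 yaw 11.342064805381918 slopes [-0.0001 -0.0022  0.0016  0.0001] edges [569.5 612.9 636.2 680.7] mid in 624.400568441226 mid out 625.1355577314528 yend [-294.22992538   33.05125431]
 rail centre [628.77152528  40.21342065] slot pt [642.53814736 -28.41951689]
side z 56.013355524182316 yaw 11.381409117895961 slopes [-0.0016 -0.0005  0.0005  0.002 ] edges [565.8 611.7 631.8 681.7] mid in 621.9006904072851 mid out 623.7976051413841 yend [-294.479412    123.35734019]
 rail centre [626.34227791  39.90727603] slot pt [640.15602612 -28.71619197]
```

```bash
cat >> h.py <<'E'
from scipy.spatial.transform import Rotation as Ro
def st():
    from station import r
    s=r.get_state(); R=Ro.from_euler('xyz',s["ee_rot"]).as_matrix()
    g=s["eef_pos"]-0
    print("t",round(s["time_s"],2),"tcp",np.round(s["eef_pos"],1),"down",np.round(R[:,0],3),"jaw deg",round(float(np.degrees(np.arctan2(R[1,1],R[0,1]))),2),"q",np.round(s["qpos"],2),"F",np.round(s["contact_force"],1),"gap",round(s["finger_gap"],3))
E
python3 - <<'E'
from h import *
from meas import onplane
st()
p,d,K,T=load("top"); z=cloud(d,K,T)[...,2]
print("cam pos",-T[:3,:3].T@T[:3,3])
Ps,Ds,Ks,Ts=load("side"); zs=cloud(Ds,Ks,Ts); print("side pos",-Ts[:3,:3].T@Ts[:3,3])
for nm,lo,hi,H,(u0,u1,v0,v1) in [("plate",62,80,70,(150,200,215,262)),("foot",8,17,12,(160,240,215,272)),("bar",112,140,126,(396,442,215,245)),("rack",48,60,54,(340,445,205,270))]:
    m=np.zeros(z.shape,bool); m[v0:v1,u0:u1]=True; m&=(z>lo)&(z<hi)
    m=cv2.morphologyEx(m.astype(np.uint8),cv2.MORPH_OPEN,np.ones((2,2)))>0
    Q=onplane(m,K,T,H); r_=cv2.minAreaRect(Q.astype(np.float32)); print(nm,m.sum(),np.round(r_[0],1),np.round(r_[1],1),round(r_[2],2))
# side view bar, plate top
w=zs
m=(w[...,2]>122)&(w[...,2]<132)&(abs(w[...,0]-416)<60)&(abs(w[...,1]+241)<50); Q=w[m]; print("side bar",m.sum(),np.round(cv2.minAreaRect(Q[:,:2].astype(np.float32)),1) if 0 else cv2.minAreaRect(Q[:,:2].astype(np.float32)))
m=(w[...,2]>65)&(w[...,2]<76)&(abs(w[...,0]-418)<50)&(abs(w[...,1]-270)<40); Q=w[m]; print("side plate",m.sum(),cv2.minAreaRect(Q[:,:2].astype(np.float32)))
m=(w[...,2]>9)&(w[...,2]<15)&(abs(w[...,0]-398)<70)&(abs(w[...,1]-214)<75); Q=w[m]; print("side foot",m.sum(),cv2.minAreaRect(Q[:,:2].astype(np.float32)))
E
```

```text
t 0.1 tcp [ 244.4 -601.6  209.2] down [-0.001  0.002 -1.   ] jaw deg -67.89 q [ 1.12  0.63  0.04  1.52 -0.03  1.   -0.02] F [-0.5  0.3 -0.2] gap 1.001
cam pos [ 279.30088412  -39.84692899 1065.96268826]
side pos [-145.69182519  628.66342749  703.40663008]
plate 222 [415.8 266.9] [15.1 69.5] 69.68
foot 1164 [396.  213.1] [111.5  70. ] 70.5
bar 404 [ 413.7 -242.6] [21.  81.5] 12.9
rack 1787 [ 404.  -198.7] [ 66.4 190.6] 12.57
side bar 244 ((417.62286376953125, -240.7420196533203), (23.166406631469727, 82.48230743408203), 14.895087242126465)
side plate 328 ((419.65179443359375, 271.6609802246094), (12.763359069824219, 73.26786804199219), 70.1162109375)
side foot 1847 ((401.00653076171875, 220.73150634765625), (120.78055572509766, 73.99614715576172), 69.93272399902344)
```

```bash
python3 - <<'E'
from h import *
from meas import onplane
p,d,K,T=load("top"); z=cloud(d,K,T)[...,2]
for nm,lo,hi,H,(u0,u1,v0,v1) in [("plate",64,80,70,(150,200,215,262)),("foot",8,17,12,(160,240,215,272)),("bar",118,140,126,(396,442,215,245)),("rack",48,60,54,(340,445,205,270))]:
    m=np.zeros(z.shape,bool); m[v0:v1,u0:u1]=True; m&=(z>lo)&(z<hi)
    n,l,s,_=cv2.connectedComponentsWithStats(m.astype(np.uint8)); m=l==1+np.argmax(s[1:,4])
    Q=onplane(m,K,T,H); r_=cv2.minAreaRect(Q.astype(np.float32)); print(nm,m.sum(),np.round(r_[0],1),np.round(r_[1],1),round(r_[2],2),"mean",Q.mean(0))
E
```

```text
plate 213 [418.1 269.5] [14.  69.5] 70.17 mean [417.49789867 269.91640208]
foot 1186 [398.3 215.1] [112.4  70. ] 70.14 mean [398.32512429 215.37592046]
bar 396 [ 415.9 -240.9] [20.7 81. ] 12.91 mean [ 415.9456056  -241.06425967]
rack 1801 [ 406.2 -196.6] [ 66.5 190.7] 12.58 mean [ 403.47656302 -190.72859647]
```

Request:
apply_moves(commands=[[0,0,0.134,0.031,0.043,0,1],[0,0,0.134,0.031,0.043,0,1],[0,0,0.134,0.031,0.043,0,1],[0,0,0.134,0.031,0.043,0,1],[0,0,0.134,0.031,0.043,0,1],[0,0,0.134,0.031,0.043,0,1],[0,0,0.134,0.03,0.044,0,1],[0,0,0.134,0.002,0.05,0,1],[0,0,0.134,0.002,0.05,0,1],[0,0,0.134,0.002,0.05,0,1],[0,0,0.134,0.002,0.05,0,1],[0,0,0.134,0.002,0.05,0,1]])

```text
time_s: 1.6
eef_pos: [470.4, -48.8, 209.9]
ee_rot: [-1.602, 1.571, -2.746]
contact_force: [-0.1, -0.2, -0.4]
finger_gap: 0.999
```

Request:
apply_moves(commands=[[0,0,0.133,0,0.05,0,1],[0,0,0.133,-0.01,0.054,-0.01,1],[0,0,0.133,-0.01,0.054,-0.02,1],[0,0,0.133,-0.01,0.054,-0.02,1],[0,0,0.133,-0.01,0.054,-0.02,1],[0,0,0.133,-0.01,0.054,-0.02,1],[0,0,0,0,0,0,1]])

```text
time_s: 2.48
eef_pos: [418.0, 274.8, 118.9]
ee_rot: [2.681, 1.567, 2.34]
contact_force: [0.2, -1.2, -0.6]
finger_gap: 1.0
```

```bash
python3 - <<'E'
from h import *
st(); take(1)
crop("top",1,120,170,160,120,5,"pics/c1.png")
E
```

```text
t 2.48 tcp [418.  274.8 118.9] down [-0.003  0.003 -1.   ] jaw deg 70.46 q [-0.24  0.61 -0.58  2.01  0.52  0.67  0.07] F [ 0.2 -1.2 -0.6] gap 1.0
```

View pics/side1.png

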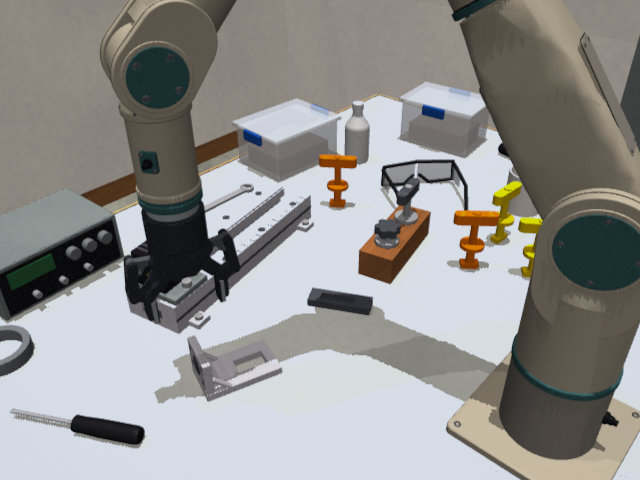

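```bash
python3 - <<'E'
from h import *
for n in("side","top"):
    p,d,K,T=load(n,1); w=cloud(d,K,T)
    print(n,proj([418,274.8,118.9],K,T),proj([418.7,270.6,45],K,T))
    # finger points: low z points around gripper
    m=(abs(w[...,0]-418)<80)&(abs(w[...,1]-275)<80)&(w[...,2]>100)&(w[...,2]<175)
    print(m.sum(), np.nanmin(w[...,2][m]) if m.any() else 0)
    if m.any():
        Q=w[m]; a=np.radians(70.3); e=np.array([np.cos(a),np.sin(a)]); f=np.array([-e[1],e[0]])
        s=(Q[:,:2]-[418,274.8])@e; t=(Q[:,:2]-[418,274.8])@f
        print("jaw ext",np.percentile(s,[0.5,99.5]),"width ext",np.percentile(t[abs(s)>45],[1,99]))
E
```

```text
side [192.94945266 327.02422383] [201.14890546 362.81806097]
253 153.21071586049345
jaw ext [-54.60749343  57.26801206] width ext [-3.7530384  13.13721483]
top [162.9331552  230.68334888] [175.95674659 235.20979141]
0 0
```

View pics/c1.png

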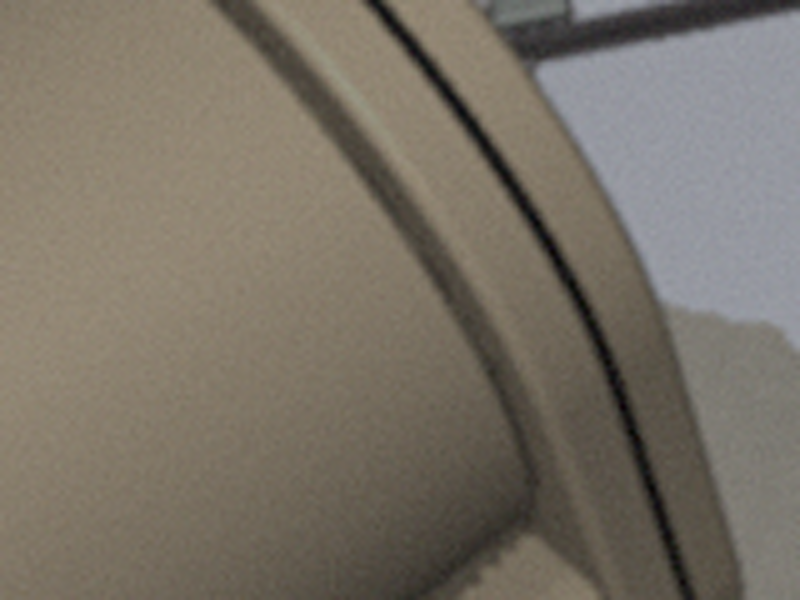

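```bash
python3 - <<'E'
from h import *
st(); take(2)
crop("side",2,110,200,160,120,5,"pics/c2.png")
p,d,K,T=load("side",2); w=cloud(d,K,T)
for u,v in [(222,297),(224,302),(150,318),(150,310),(222,285),(135,290)]: print(u,v,np.round(w[v,u],1))
E
```

```text
t 2.58 tcp [420.  269.7 119.5] down [-0.001 -0.001 -1.   ] jaw deg 70.01 q [-0.24  0.61 -0.58  2.01  0.52  0.67  0.07] F [-0.2  0.3 -0.7] gap 0.999
222 297 [400.3 232.3 156.5]
224 302 [542.2 126.4   1.1]
150 318 [601.  239.8   4.5]
150 310 [433.3 324.7 173.8]
222 285 [396.5 232.6 180. ]
135 290 [431.8 339.7 217.4]
```

View pics/c2.png

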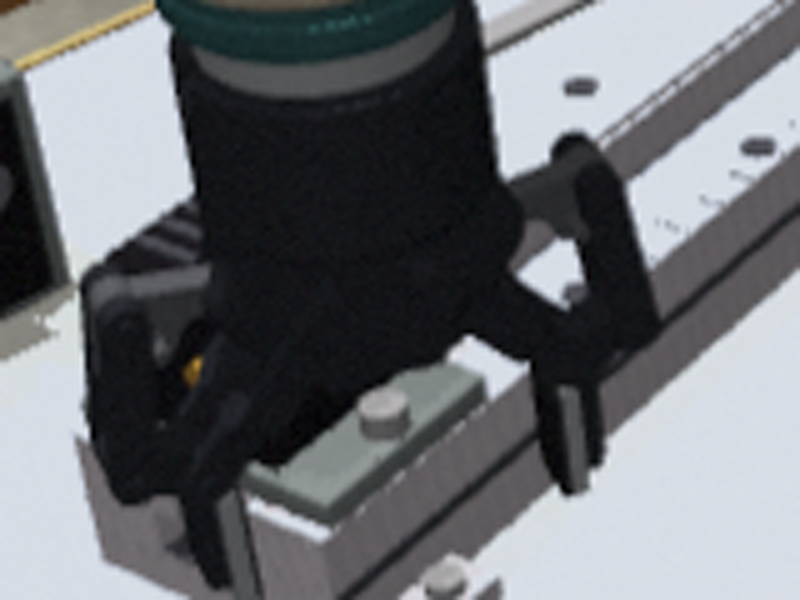

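```bash
python3 - <<'E'
from h import *
p,d,K,T=load("side",2)
for s in(-46,46):
  for z in (119,132,145,152): print(s,z,proj([420+.342*s,269.7+.94*s,z],K,T))
E
```

```text
-46 119 [225.87134772 314.06635569]
-46 132 [225.01657703 307.141832  ]
-46 145 [224.14732452 300.09999069]
-46 152 [223.67313752 296.25858716]
46 119 [162.68742382 335.3213373 ]
46 132 [161.24197631 328.28355521]
46 145 [159.77097088 321.12133341]
46 152 [158.9680662  317.21204709]
```

Request:
apply_moves(commands=[[0,0,0,-0.001,0,-0.03,1],[0,0,0,-0.001,0.001,-0.03,1],[0,0,0,0,0,-0.02,1],[0,0,0,0,0,0,1],[0,0,0,0,0,0,1]])

```text
time_s: 3.3
eef_pos: [419.5, 270.3, 40.9]
ee_rot: [0.71, 1.57, 0.359]
contact_force: [-0.2, 0.2, 0.8]
finger_gap: 0.995
```

```bash
python3 - <<'E'
from h import *
st(); take(3)
crop("side",3,120,280,160,120,5,"pics/c3.png")
E
```

```text
t 3.3 tcp [419.5 270.3  40.9] down [ 0.001  0.    -1.   ] jaw deg 69.86 q [-0.33  0.73 -0.45  2.06  0.66  0.49 -0.05] F [-0.2  0.2  0.8] gap 0.995
```

View pics/c3.png

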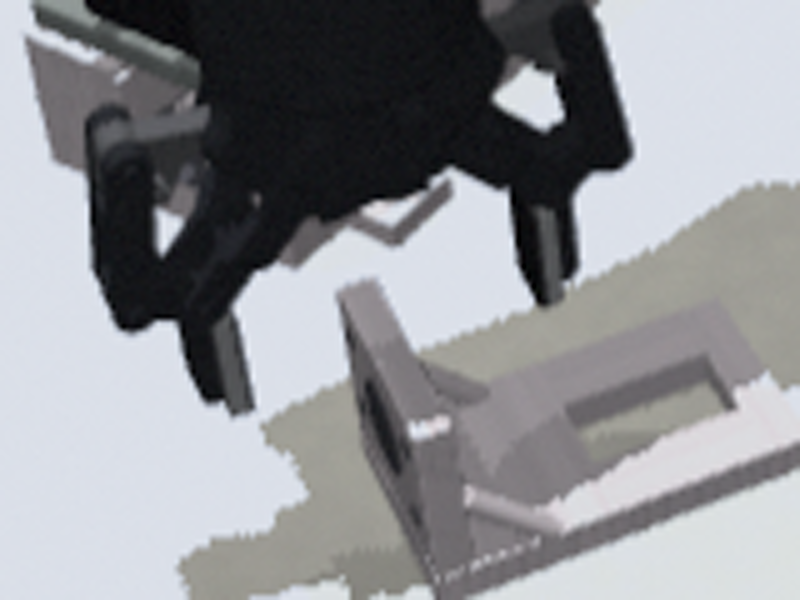

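Request:
apply_moves(commands=[[0,0,0,0,0,-0.018,1],[0,0,0,0,0,0,1],[0,0,0,0,0,0,0.3],[0,0,0,0,0,0,0],[0,0,0,0,0,0,0],[0,0,0,0,0,0,0],[0,0,0,0,0,0,0]])

```text
time_s: 4.28
eef_pos: [418.9, 271.0, 22.4]
ee_rot: [0.93, 1.57, 0.58]
contact_force: [-0.4, -0.1, 4.5]
finger_gap: 0.125
```

```bash
python3 - <<'E'
from h import *
st(); take(4)
crop("side",4,120,280,160,120,5,"pics/c4.png")
E
```

```text
t 4.28 tcp [418.9 271.   22.4] down [ 0.001  0.    -1.   ] jaw deg 69.96 q [-0.36  0.76 -0.41  2.07  0.69  0.45 -0.08] F [-0.4 -0.1  4.5] gap 0.125
```

View pics/c4.png

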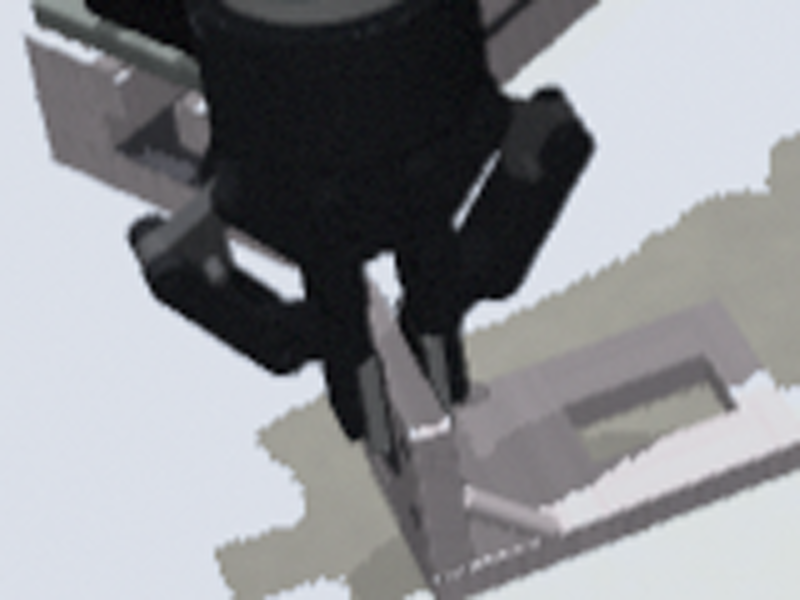

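Request:
apply_moves(commands=[[0,0,0,0,0,0.02,0],[0,0,0,0,0,0.03,0],[0,0,0,0,0,0.03,0],[0,0,0,0,0,0.03,0],[0,0,0.06,0.01,-0.04,0,0],[0,0,0.06,0.01,-0.04,0,0],[0,0,0.061,0.01,-0.04,0,0],[0,0,0.061,0.01,-0.04,0,0],[0,0,0.061,0.02,-0.02,0,0],[0,0,0,0,0,0,0]])

```text
time_s: 5.62
eef_pos: [479.4, 88.0, 131.1]
ee_rot: [-2.521, 1.57, -2.573]
contact_force: [-0.7, 0.7, -3.7]
finger_gap: 0.131
```

```bash
python3 - <<'E'
from h import *
st(); take(5)
E
```

```text
t 5.62 tcp [479.4  88.  131.1] down [-0.001 -0.001 -1.   ] jaw deg 87.02 q [ 0.24  0.61 -0.71  2.03  0.6   0.72  0.67] F [-0.7  0.7 -3.7] gap 0.131
```

View pics/side5.png

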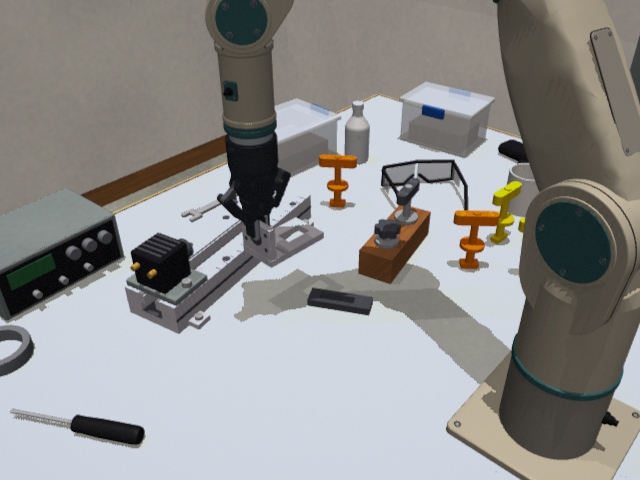

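Request:
apply_moves(commands=[[0,0,0.049,0.03,-0.011,0,0],[0,0,0.049,0.03,-0.011,0,0],[0,0,0.049,0.03,-0.011,0,0],[0,0,0.049,0.03,-0.011,0,0],[0,0,0.048,0.031,-0.01,0,0],[0,0,0,0,0,-0.02,0],[0,0,0,0,0,-0.02,0],[0,0,0,0,0,0,0],[0,0,0,0,0,0,0]])

```text
time_s: 6.85
eef_pos: [629.2, 37.6, 92.2]
ee_rot: [2.256, 1.57, 2.454]
contact_force: [-0.7, -0.1, -3.9]
finger_gap: 0.128
```

```bash
python3 - <<'E'
from h import *
st(); take(6)
crop("side",6,190,160,160,120,5,"pics/c6.png")
crop("top",6,200,70,200,150,4,"pics/d6.png")
E
```

```text
t 6.85 tcp [629.2  37.6  92.2] down [-0.  0. -1.] jaw deg 101.37 q [ 0.31  0.85 -0.73  1.66  0.69  0.91  1.08] F [-0.7 -0.1 -3.9] gap 0.128
```

View pics/c6.png

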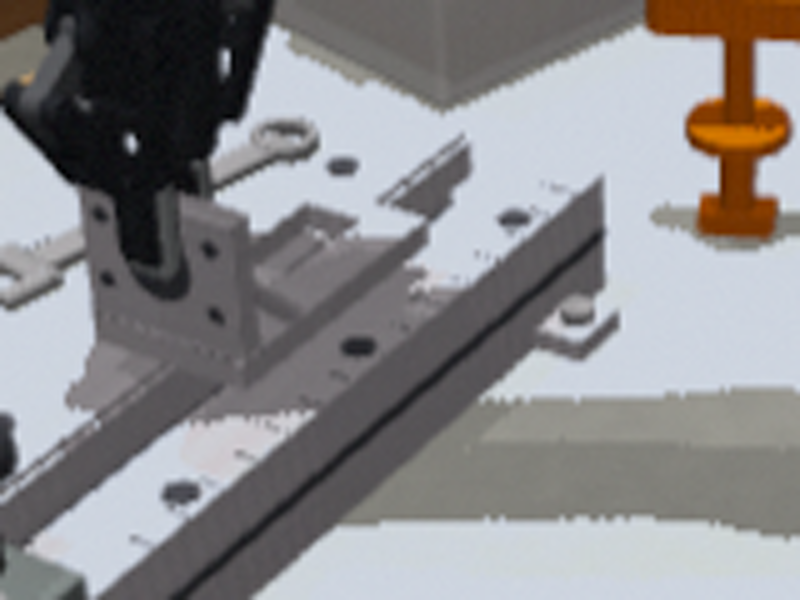

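View pics/d6.png

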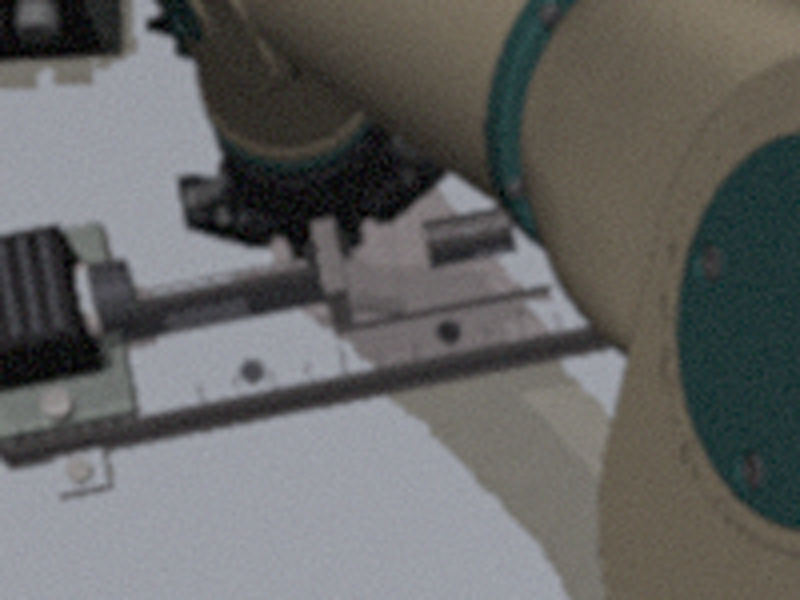

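```bash
cat > brk.py <<'E'
from h import *
import sys
def brk(k,zt,plate=True):
    a=np.radians(11.35); R=np.array([[np.cos(a),np.sin(a)],[-np.sin(a),np.cos(a)]])
    for n in("top","side"):
        p,d,K,T=load(n,k); w=cloud(d,K,T); q=w[...,:2]@R.T-[624.8,-84.2]
        m=(abs(w[...,2]-zt)<4)&(abs(q[...,0])<50)&(q[...,1]<-15)&(q[...,1]>-150)
        Q=q[m]; print(n,"foot",m.sum(),"z",np.median(w[...,2][m]),"y ext",np.percentile(Q[:,1],[.5,99.5]))
        E=[]
        for y in np.arange(-115,-15,4):
            s=Q[abs(Q[:,1]-y)<2][:,0]
            if len(s)>6: E.append([y,np.min(s),np.max(s)])
        E=np.array(E)
        if len(E)>4:
            for j in(1,2):
                f=np.polyfit(E[:,0],E[:,j],1); print("   edge",j,"slope",round(f[0],4),"med",np.median(E[:,j]), "std",np.std(E[:,j]-np.polyval(f,E[:,0])))
        # tilt plane
        G=w[m]; 
        if len(G)>50:
            A=np.c_[Q,np.ones(len(Q))]; c=np.linalg.lstsq(A,G[:,2],rcond=None)[0]; print("   tilt slopes",np.round(c,3))
if __name__=="__main__": brk(sys.argv[1],float(sys.argv[2]))
E
python3 brk.py 6 82
```

```text
top foot 822 z 82.13123979801622 y ext [-114.84075433  -15.7212843 ]
   edge 1 slope -0.0015 med -35.084170165157275 std 0.5102497659819927
   edge 2 slope 0.1794 med 20.527624836907307 std 12.351916496782795
   tilt slopes [-0.0000e+00  2.0000e-03  8.2214e+01]
side foot 533 z 81.6747254567506 y ext [-116.47274463  -16.20795824]
   edge 1 slope 0.0001 med -35.305454186035604 std 0.8451262068696637
   edge 2 slope -0.7434 med 20.259759304310478 std 8.410333473982966
   tilt slopes [0.0000e+00 8.0000e-03 8.2187e+01]
```

Request:
apply_moves(commands=[[0,0,0,0,0,-0.006,0],[0,0,0,0,0,-0.004,0],[0,0,0,0,0,-0.002,0],[0,0,0,0,0,-0.001,0],[0,0,0,0,0,-0.001,0],[0,0,0,0,0,0,0]])

```text
time_s: 7.7
eef_pos: [629.6, 36.9, 78.4]
ee_rot: [-0.835, 1.571, -0.638]
contact_force: [-1.7, -0.5, -0.2]
finger_gap: 0.123
```

```bash
python3 - <<'E'
from h import *
st(); take(7)
E
python3 brk.py 7 68
```

```text
t 7.7 tcp [629.6  36.9  78.4] down [ 0. -0. -1.] jaw deg 101.3 q [ 0.31  0.86 -0.72  1.67  0.7   0.88  1.07] F [-1.7 -0.5 -0.2] gap 0.123
top foot 847 z 67.95510206729307 y ext [-115.92842964  -15.60020021]
   edge 1 slope -0.0037 med -35.48759111258812 std 0.5327338000383925
   edge 2 slope 0.0655 med 20.124043279064608 std 10.646983175271243
   tilt slopes [-3.0000e-03  2.0000e-03  6.8098e+01]
side foot 536 z 68.08969123456876 y ext [-117.61701252  -18.2853287 ]
   edge 1 slope -0.0012 med -35.109253067113855 std 0.8638384005814113
   edge 2 slope -0.7698 med 14.97328162806366 std 8.617306202338748
   tilt slopes [3.0000e-03 4.0000e-03 6.8318e+01]
```

Request:
apply_moves(commands=[[0,0,0,0,0,0,0.3],[0,0,0,0,0,0,0.5],[0,0,0,0,0,0,0.5],[0,0,0,0,0,0,0.5],[0,0,0,0,0,0.03,0.5],[0,0,0,0,0,0.05,0.5],[0,0,0,0,0,0.05,0.7],[0,0,0,-0.03,-0.05,0.03,1],[0,0,0,-0.03,-0.05,0,1],[0,0,0,-0.03,-0.05,0,1],[0,0,0,-0.03,-0.05,0,1],[0,0,0,0,0,0,1]])

```text
time_s: 9.3
eef_pos: [508.0, -166.9, 235.9]
ee_rot: [-2.554, 1.566, -2.366]
contact_force: [0.3, 1.6, 0.4]
finger_gap: 0.999
```

```bash
python3 - <<'E'
from h import *
st(); take(8)
E
python3 brk.py 8 68
```

```text
t 9.3 tcp [ 508.  -166.9  235.9] down [-0.003 -0.003 -1.   ] jaw deg 100.76 q [ 0.84  0.56 -0.89  1.79  0.51  1.04  1.51] F [0.3 1.6 0.4] gap 0.999
top foot 1123 z 68.01930317505196 y ext [-116.59434655  -15.50538699]
   edge 1 slope 0.0017 med -35.16884804896938 std 0.711636270250987
   edge 2 slope -0.0562 med 34.42523776076041 std 1.8810884457415782
   tilt slopes [-1.0000e-03  4.0000e-03  6.8283e+01]
side foot 539 z 68.01645451052946 y ext [-118.12925468  -16.53045209]
   edge 1 slope -0.0073 med -35.47116762314613 std 0.9555150292414821
   edge 2 slope -0.7433 med 16.579948874198294 std 8.750654748088827
   tilt slopes [3.0000e-03 4.0000e-03 6.8276e+01]
```

View pics/side8.png

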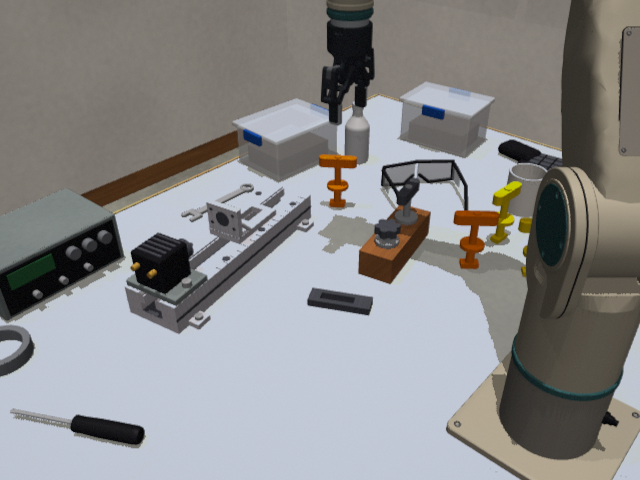

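View pics/top8.png

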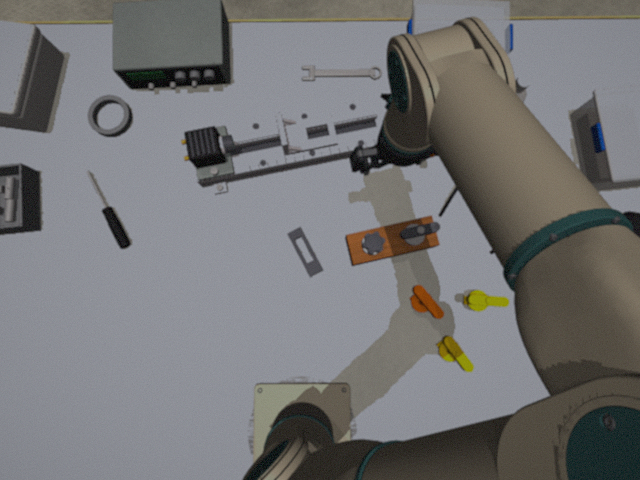

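```bash
python3 - <<'E'
from h import *
p,d,K,T=load("side",4)
for z in(22,30,35,40): print(z,proj([423.5,284,z],K,T))
a=np.radians(11.35); R=np.array([[np.cos(a),np.sin(a)],[-np.sin(a),np.cos(a)]])
from meas import onplane
p,d,K,T=load("top",8); w=cloud(d,K,T); q=w[...,:2]@R.T-[624.8,-84.2]
m=(abs(w[...,2]-68)<6)&(abs(q[...,0])<50)&(q[...,1]<-12)&(q[...,1]>-135)
cv2.imwrite("pics/m8.png",cv2.resize(m[90:180,250:400].astype(np.uint8)*255,None,fx=5,fy=5,interpolation=0))
hole=np.zeros_like(m)
Q=onplane(~m,K,T,68)@R.T-[624.8,-84.2]
s=Q[(abs(Q[:,0])<20)&(Q[:,1]>-111)&(Q[:,1]<-50)]
print(len(s),s.mean(0),s.min(0),s.max(0)); print(np.round(np.percentile(s,[5,95],axis=0),1))
E
crop() { :; }
python3 -c "
from h import *
crop('top',8,250,90,150,90,5,'pics/c8.png')"
```

```text
22 [193.75071532 377.25558983]
30 [193.08351642 373.4622845 ]
35 [192.66312955 371.07220898]
40 [192.24010746 368.66715116]
231 [ -1.3981221  -78.57676127] [ -13.25138882 -102.40989741] [ 10.9023584  -54.90884677]
[[-12.3 -99.9]
 [  9.6 -57.3]]
```

View pics/c8.png

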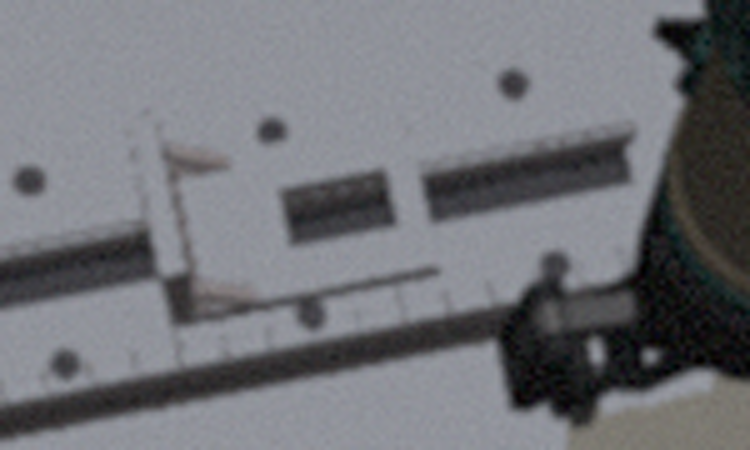

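View pics/m8.png

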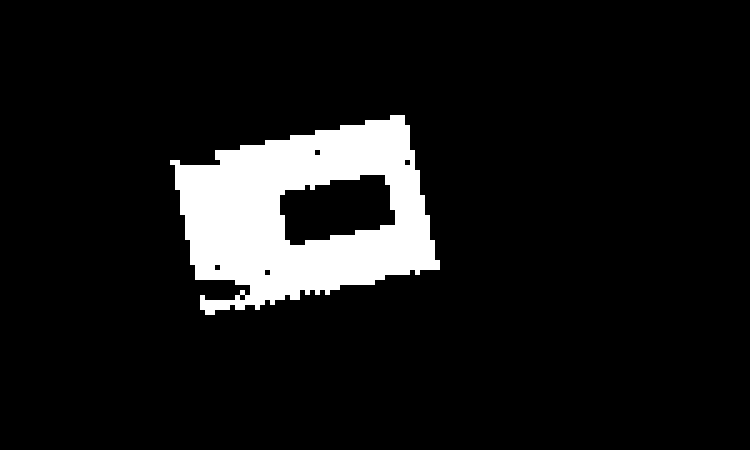

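Request:
apply_moves(commands=[[0,0,-0.172,-0.0104,-0.0087,-0.006,1],[0,0,-0.172,-0.0104,-0.0087,-0.006,1],[0,0,-0.172,-0.0104,-0.0087,-0.006,1],[0,0,-0.172,-0.0104,-0.0087,-0.006,1],[0,0,-0.172,-0.0104,-0.0087,-0.006,1],[0,0,-0.172,-0.0104,-0.0087,-0.006,1],[0,0,-0.172,-0.0104,-0.0087,-0.006,1],[0,0,-0.172,-0.0104,-0.0085,-0.006,1],[0,0,-0.17,-0.0104,-0.0085,-0.01,1],[0,0,0,0,0,0,1],[0,0,0,0,0,0,1]])

```text
time_s: 10.78
eef_pos: [419.1, -237.3, 179.0]
ee_rot: [1.624, 1.569, 0.281]
contact_force: [1.0, -0.2, 0.6]
finger_gap: 1.002
```

```bash
python3 - <<'E'
from h import *
st(); take(9)
crop("side",9,330,100,160,120,5,"pics/c9.png")
E
```

```text
t 10.78 tcp [ 419.1 -237.3  179. ] down [ 0.002  0.    -1.   ] jaw deg 13.04 q [ 0.78  0.46 -0.45  2.    0.29  0.74  0.38] F [ 1.  -0.2  0.6] gap 1.002
```

View pics/c9.png

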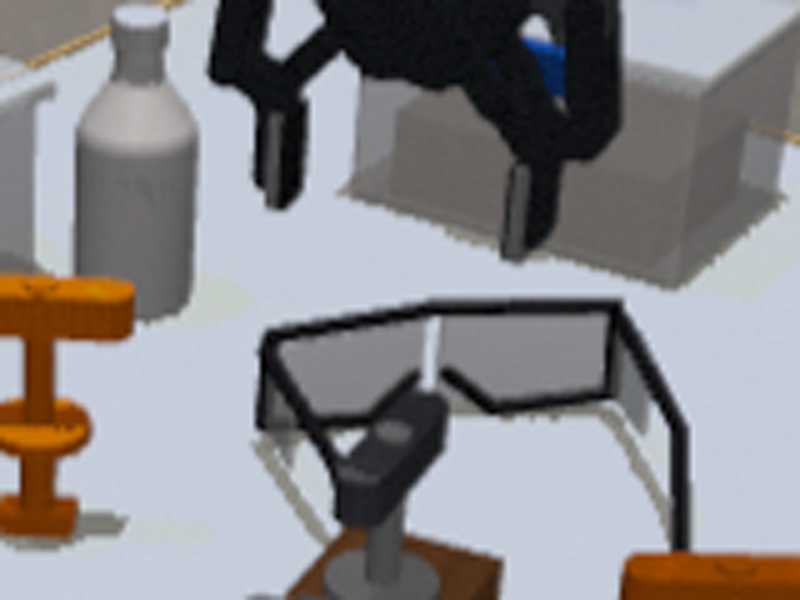

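View pics/top9.png

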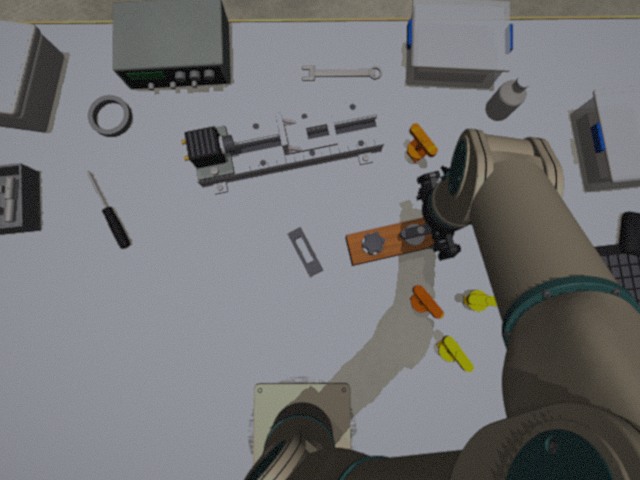

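```bash
python3 -c "
from h import *
st()"
```

```text
t 10.88 tcp [ 418.8 -237.8  179. ] down [ 0.001  0.    -1.   ] jaw deg 12.94 q [ 0.78  0.46 -0.45  2.    0.29  0.74  0.38] F [-0.9  0.6 -0.3] gap 1.002
```

Request:
apply_moves(commands=[[0,0,0,-0.0015,-0.0015,-0.03,1],[0,0,0,-0.0015,-0.002,-0.03,1],[0,0,0,0,0,-0.025,1],[0,0,0,0,0,-0.014,1],[0,0,0,0,0,0,1],[0,0,0,0,0,0,1]])

```text
time_s: 11.62
eef_pos: [415.3, -242.4, 80.3]
ee_rot: [1.008, 1.569, -0.341]
contact_force: [0.6, 0.9, 0.1]
finger_gap: 0.999
```

```bash
python3 - <<'E'
from h import *
st(); take(10)
crop("side",10,330,130,160,120,5,"pics/c10.png")
E
```

```text
t 11.62 tcp [ 415.3 -242.4   80.3] down [ 0.001 -0.001 -1.   ] jaw deg 12.75 q [ 0.7   0.62 -0.34  2.09  0.42  0.49  0.27] F [0.6 0.9 0.1] gap 0.999
```

View pics/c10.png

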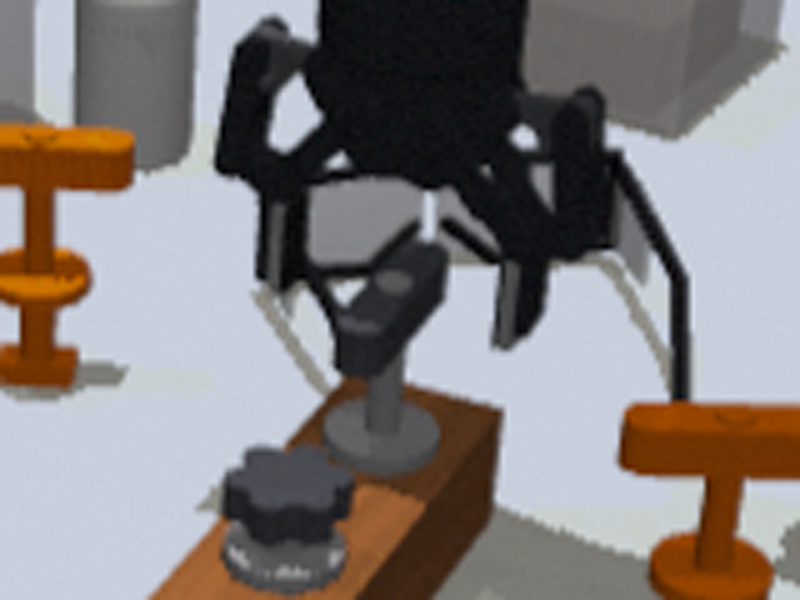

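Request:
apply_moves(commands=[[0,0,0,0.0005,0.001,0,0.5],[0,0,0,0,0,0,0.2],[0,0,0,0,0,0,0],[0,0,0,0,0,0,0],[0,0,0,0,0,0,0],[0,0,0,0,0,0,0]])

```text
time_s: 12.48
eef_pos: [415.6, -241.3, 79.8]
ee_rot: [1.264, 1.57, -0.084]
contact_force: [2.0, 0.6, 0.4]
finger_gap: 0.223
```

```bash
python3 - <<'E'
from h import *
st(); take(11)
crop("side",11,330,130,160,120,5,"pics/c11.png")
E
```

```text
t 12.47 tcp [ 415.6 -241.3   79.8] down [ 0.001 -0.    -1.   ] jaw deg 12.73 q [ 0.7   0.62 -0.34  2.09  0.42  0.49  0.27] F [2.  0.6 0.4] gap 0.223
```

View pics/c11.png

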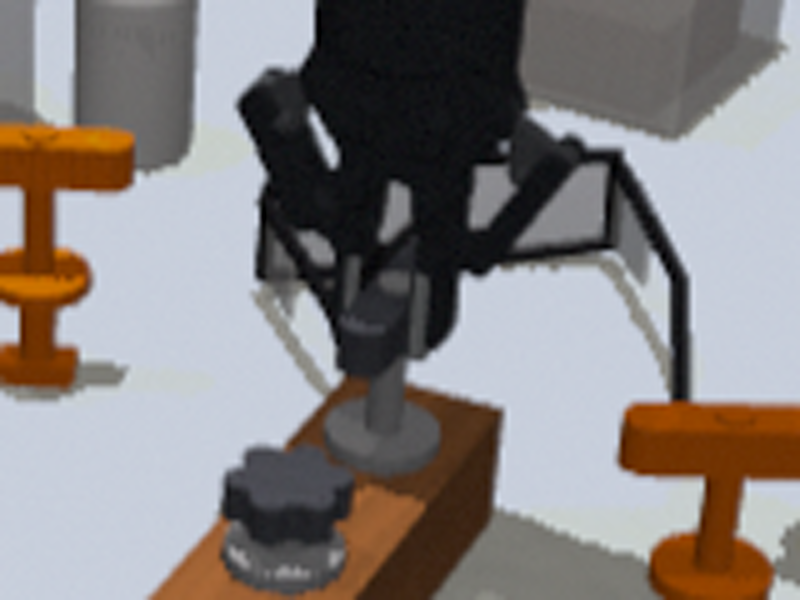

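Request:
apply_moves(commands=[[0,0,0,0,0,0.02,0],[0,0,0,0,0,0.03,0],[0,0,0,0,0,0.03,0],[0,0,0,0,0,0.03,0],[0,0,0,0,0,0.02,0],[0,0,-0.006,0.0327,0.0292,0,0],[0,0,-0.006,0.0327,0.0292,0,0],[0,0,-0.006,0.0327,0.0292,0,0],[0,0,-0.006,0.0327,0.0292,0,0],[0,0,0,0.0327,0.0292,0,0],[0,0,0,0.0327,0.0292,0,0],[0,0,0,0.0327,0.0291,0,0]])

```text
time_s: 14.08
eef_pos: [642.9, -36.8, 207.9]
ee_rot: [-1.561, 1.566, -2.934]
contact_force: [1.2, -0.2, -4.8]
finger_gap: 0.22
```

Request:
apply_moves(commands=[[0,0,0,0,0,0,0],[0,0,0,0,0,0,0]])

```text
time_s: 14.32
eef_pos: [641.9, -37.9, 208.0]
ee_rot: [-1.485, 1.566, -2.858]
contact_force: [0.2, -1.3, -3.4]
finger_gap: 0.221
```

```bash
python3 - <<'E'
from h import *
st(); take(12)
crop("side",12,210,80,160,180,4,"pics/c12.png")
crop("top",12,230,70,200,130,4,"pics/d12.png")
E
```

```text
t 14.32 tcp [641.9 -37.9 208. ] down [-0.005 -0.001 -1.   ] jaw deg 11.34 q [ 0.27  0.65 -0.44  1.53  0.31  1.04 -0.05] F [ 0.2 -1.3 -3.4] gap 0.221
```

View pics/c12.png

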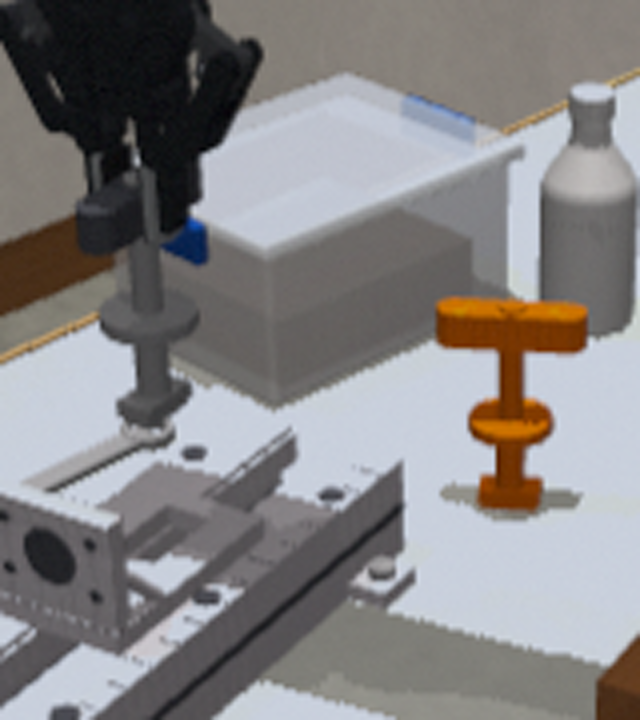

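View pics/d12.png

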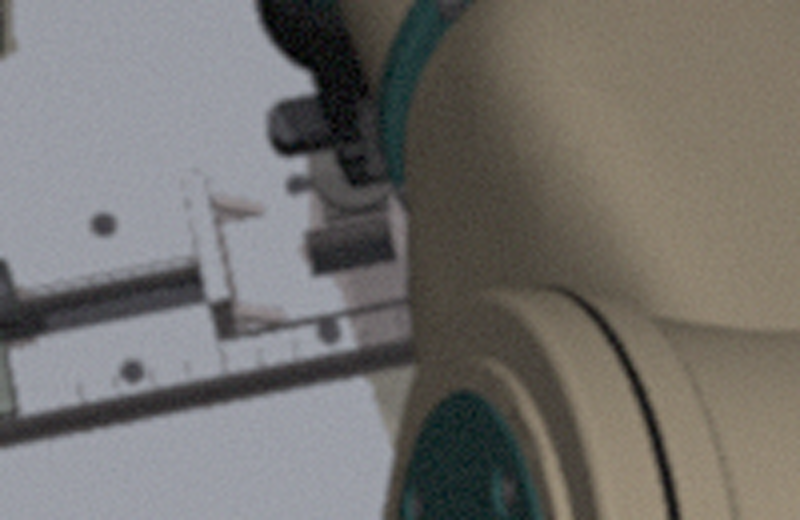

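Request:
apply_moves(commands=[[0,0,0,0.0028,0.0008,-0.02,0],[0,0,0,0,0,-0.02,0],[0,0,0,0,0,-0.01,0],[0,0,0,0,0,0,0],[0,0,0,0,0,0,0]])

```text
time_s: 15.05
eef_pos: [647.1, -36.2, 160.1]
ee_rot: [1.55, 1.57, 0.177]
contact_force: [0.4, 0.5, -3.4]
finger_gap: 0.224
```

```bash
python3 - <<'E'
from h import *
st(); take(13); st()
crop("side",13,210,100,160,180,4,"pics/c13.png")
crop("top",13,230,70,200,130,4,"pics/d13.png")
E
```

```text
t 15.05 tcp [647.1 -36.2 160.1] down [ 0.001  0.    -1.   ] jaw deg 11.34 q [ 0.26  0.71 -0.43  1.57  0.34  0.94 -0.08] F [ 0.4  0.5 -3.4] gap 0.224
t 15.15 tcp [647.3 -36.1 160.4] down [ 0.002  0.    -1.   ] jaw deg 11.34 q [ 0.26  0.71 -0.43  1.57  0.34  0.94 -0.08] F [ 0.8 -0.4 -3.4] gap 0.219
```

View pics/c13.png

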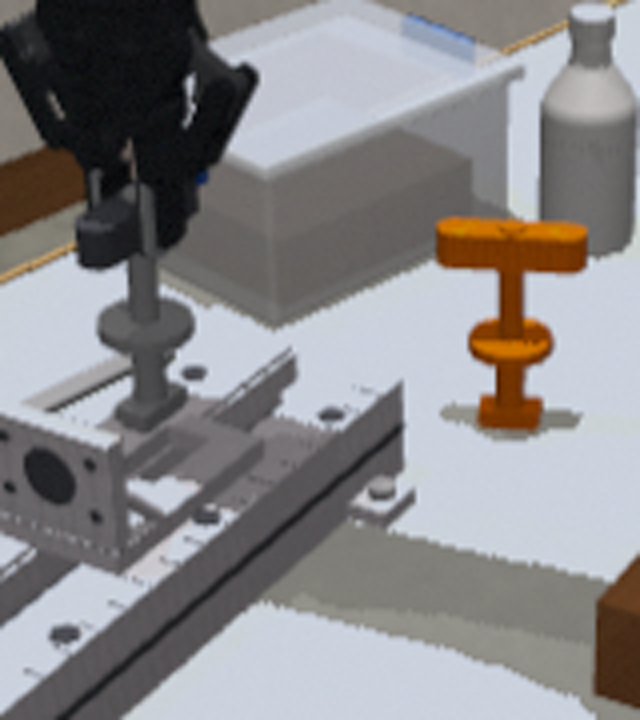

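View pics/d13.png

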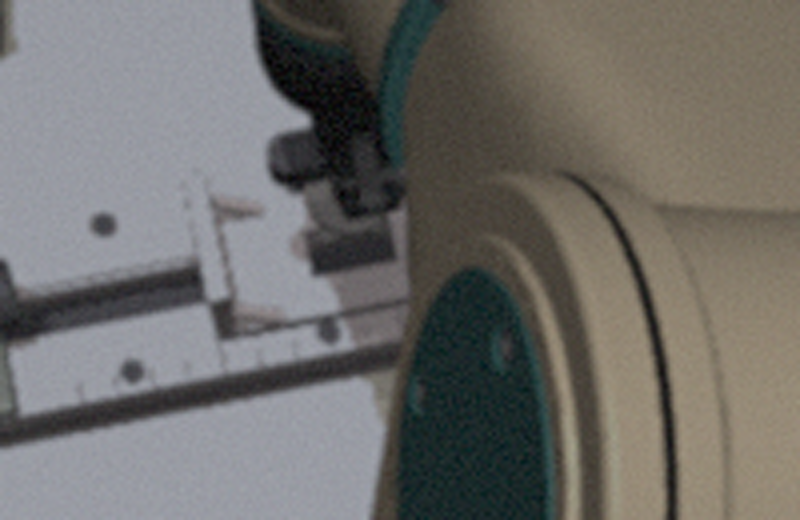

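```bash
cat > bolt.py <<'E'
from h import *
def cyl(k,zlo,zhi,rad,guess,n="side"):
    p,d,K,T=load(n,k); w=cloud(d,K,T)
    g=np.array(guess,float)
    m=(w[...,2]>zlo)&(w[...,2]<zhi)&(np.hypot(w[...,0]-g[0],w[...,1]-g[1])<rad+10)
    Q=w[m]
    from scipy.optimize import least_squares
    f=least_squares(lambda c:np.hypot(Q[:,0]-c[0],Q[:,1]-c[1])-rad,g,loss="soft_l1")
    c=f.x; a=np.radians(11.35); R=np.array([[np.cos(a),np.sin(a)],[-np.sin(a),np.cos(a)]])
    print(n,zlo,zhi,len(Q),"centre",np.round(c,2),"rail",np.round(R@c-[624.8,-84.2],2),"res",np.round(np.std(f.fun),2))
    return c
E
python3 - <<'E'
from bolt import *
g=(647.2,-36.2)
cyl(13,148,178,7,g); cyl(13,104,130,8,g); cyl(13,135,141,23,g)
p,d,K,T=load("side",13); w=cloud(d,K,T)
m=(np.hypot(w[...,0]-g[0],w[...,1]-g[1])<28)&(w[...,2]>88)
print(np.histogram(w[...,2][m],bins=np.arange(84,220,4)))
E
```

```text
side 148 178 102 centre [648.09 -36.39] rail [  3.45 -79.02] res 1.43
side 104 130 83 centre [649.02 -36.04] rail [  4.43 -78.86] res 1.54
side 135 141 78 centre [648.83 -37.08] rail [  4.05 -79.84] res 3.44
(array([  0,  17,  31,  61,  28,  16,  12,  22,  11,  15,   7,   0,  10,
        51, 167,  42,  13,  16,  13,  17,  15,  12,  12,   8,   5,  18,
        31,  36,  33,  37,  96,  74,  42]), array([ 84,  88,  92,  96, 100, 104, 108, 112, 116, 120, 124, 128, 132,
       136, 140, 144, 148, 152, 156, 160, 164, 168, 172, 176, 180, 184,
       188, 192, 196, 200, 204, 208, 212, 216]))
```

```bash
cat >> bolt.py <<'E'
def bar(k,ztop,n="top",y0=-62,y1=-30,xr=30):
    p,d,K,T=load(n,k); w=cloud(d,K,T); a=np.radians(11.35); R=np.array([[np.cos(a),np.sin(a)],[-np.sin(a),np.cos(a)]])
    q=w[...,:2]@R.T-[624.8,-84.2]
    m=(abs(w[...,2]-ztop)<5)&(abs(q[...,0])<xr)&(q[...,1]>y0)&(q[...,1]<y1)
    Q=q[m]
    if len(Q)<10: print(n,"few",len(Q)); return
    rc=cv2.minAreaRect(Q.astype(np.float32))
    print(n,"bar",len(Q),"z",np.round(np.median(w[...,2][m]),1),"x",np.round(np.percentile(Q[:,0],[2,98]),1),"mid",np.round(np.percentile(Q[:,0],[2,98]).mean(),2),"y",np.round(np.percentile(Q[:,1],[1,99]),1),np.round(rc[0],1),np.round(rc[1],1),rc[2])
E
python3 - <<'E'
from bolt import *
bar(13,206); bar(13,206,"side")
# reference: rack bar in both cams, frame 8 was pre-grasp; compare side/top biases
for n in("top","side"):
    p,d,K,T=load(n,0); w=cloud(d,K,T)
    m=(abs(w[...,2]-126)<5)&(np.hypot(w[...,0]-416,w[...,1]+241)<50); print(n,cv2.minAreaRect(w[m][:,:2].astype(np.float32)))
cyl(0,68,100,7,(416.2,-241))
cyl(8,68,100,7,(416.2,-241))
cyl(11,68,95,7,(416.2,-241))
E
```

```text
top bar 121 z 206.4 x [-8.4 11.2] mid 1.4 y [-61.5 -39.7] [  1.7 -50.5] [22.3 21.1] 89.4806137084961
side bar 102 z 206.3 x [-8.7 11.4] mid 1.33 y [-61.3 -37.1] [  1.  -48.7] [22.9 25.7] 3.8965160846710205
top ((416.3856506347656, -241.25033569335938), (20.190717697143555, 78.62451934814453), 12.206001281738281)
side ((417.62286376953125, -240.7420196533203), (23.166406631469727, 82.48230743408203), 14.895087242126465)
side 68 100 83 centre [ 417.54 -241.16] rail [-262.89 -234.42] res 1.59
side 68 100 80 centre [ 417.54 -240.91] rail [-262.84 -234.17] res 1.45
side 68 95 74 centre [ 416.76 -241.05] rail [-263.63 -234.16] res 1.53
```

Request:
apply_moves(commands=[[0,0,0,-0.0021,-0.0004,0,0],[0,0,0,0,0,-0.005,0],[0,0,0,0,0,-0.01,0],[0,0,0,0,0,-0.01,0],[0,0,0,0,0,0,0],[0,0,0,0,0,0,0]])

```text
time_s: 15.9
eef_pos: [644.7, -36.5, 134.5]
ee_rot: [2.958, 1.571, 1.586]
contact_force: [0.6, -0.3, -3.6]
finger_gap: 0.219
```

```bash
python3 - <<'E'
from h import *
st(); take(14); st()
crop("side",14,210,110,160,150,4,"pics/c14.png")
from bolt import *
bar(14,181); bar(14,181,"side")
cyl(14,123,153,7,(645,-36.6)); cyl(14,82,107,8,(645,-36.6))
E
```

```text
t 15.9 tcp [644.7 -36.5 134.5] down [-0.  0. -1.] jaw deg 11.35 q [ 0.25  0.73 -0.41  1.59  0.35  0.89 -0.09] F [ 0.6 -0.3 -3.6] gap 0.219
t 16.0 tcp [644.9 -36.5 134.9] down [ 0.001  0.    -1.   ] jaw deg 11.34 q [ 0.25  0.73 -0.41  1.59  0.35  0.89 -0.09] F [ 0.3 -0.  -3.9] gap 0.226
top bar 118 z 181.3 x [-10.6   9.2] mid -0.74 y [-61.6 -39.6] [ -0.9 -50.6] [22.5 22.5] 89.33177947998047
side bar 98 z 180.5 x [-10.4   9.5] mid -0.47 y [-61.2 -37.7] [ -0.8 -49.1] [21.3 24.3] 4.100749969482422
side 123 153 97 centre [645.53 -36.92] rail [  0.84 -79.04] res 1.61
side 82 107 63 centre [645.67 -36.6 ] rail [  1.04 -78.75] res 1.45
```

View pics/c14.png

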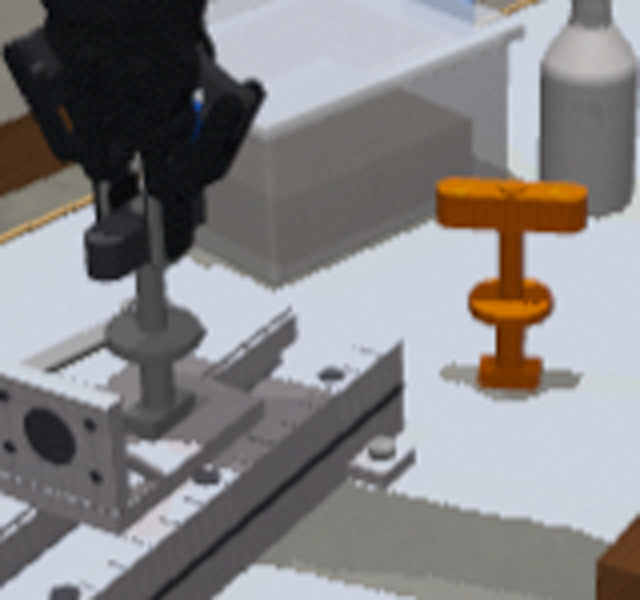

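Request:
apply_moves(commands=[[0,0,0,0,0,-0.005,0],[0,0,0,0,0,-0.005,0],[0,0,0,0,0,-0.004,0],[0,0,0,0,0,0,0]])

```text
time_s: 16.5
eef_pos: [644.1, -36.6, 120.0]
ee_rot: [-1.816, 1.57, 3.094]
contact_force: [0.2, -0.5, -2.9]
finger_gap: 0.218
```

Request:
apply_moves(commands=[[0,0,0,0,0,-0.006,0],[0,0,0,0,0,-0.008,0],[0,0,0,0,0,-0.006,0],[0,0,0,0,0,-0.003,0],[0,0,0,0,0,0,0]])

```text
time_s: 17.12
eef_pos: [644.4, -36.6, 97.3]
ee_rot: [-1.911, 1.57, 2.999]
contact_force: [0.2, 0.5, -3.6]
finger_gap: 0.22
```

```bash
python3 - <<'E'
from h import *
st(); take(15); st()
from bolt import *
bar(15,145); bar(15,145,"side")
cyl(15,87,115,7,(645,-36.6))
p,d,K,T=load("side",15); w=cloud(d,K,T)
m=(np.hypot(w[...,0]-644.7,w[...,1]+36.6)<25)&(w[...,2]>60)
print(np.histogram(w[...,2][m],bins=np.arange(62,100,2)))
E
```

```text
t 17.12 tcp [644.4 -36.6  97.3] down [-0.  0. -1.] jaw deg 11.35 q [ 0.24  0.78 -0.39  1.62  0.38  0.82 -0.11] F [ 0.2  0.5 -3.6] gap 0.22
t 17.23 tcp [644.7 -36.5  97.8] down [ 0.  0. -1.] jaw deg 11.34 q [ 0.24  0.78 -0.39  1.62  0.38  0.82 -0.11] F [ 0.1  0.5 -2.6] gap 0.22
top bar 103 z 143.6 x [-10.6   8.4] mid -1.07 y [-61.7 -40. ] [ -0.5 -50.8] [22.4 20.1] 87.51715087890625
side bar 88 z 143.4 x [-11.4   9.7] mid -0.83 y [-61.4 -38.1] [ -0.6 -48.7] [22.6 25.3] 1.6886918544769287
side 87 115 83 centre [644.38 -36.79] rail [ -0.27 -78.69] res 1.71
(array([ 1,  2, 17, 18,  6, 16, 21, 27, 81, 74, 20, 10,  3,  6,  5, 11,  3,
        6]), array([62, 64, 66, 68, 70, 72, 74, 76, 78, 80, 82, 84, 86, 88, 90, 92, 94,
       96, 98]))
```

Request:
apply_moves(commands=[[0,0,0,0,0,-0.0015,0],[0,0,0,0,0,-0.001,0],[0,0,0,0,0,-0.0005,0],[0,0,0,0,0,-0.0005,0],[0,0,0,0,0,0,0]])

```text
time_s: 17.85
eef_pos: [644.5, -36.6, 94.1]
ee_rot: [-2.908, 1.571, 2.003]
contact_force: [-0.5, 0.5, -3.2]
finger_gap: 0.222
```

```bash
python3 - <<'E'
from h import *
st(); take(16); st()
from bolt import *
p,d,K,T=load("side",16); w=cloud(d,K,T)
m=(np.hypot(w[...,0]-644.7,w[...,1]+36.6)<25)&(w[...,2]>60)
print(np.histogram(w[...,2][m],bins=np.arange(62,100,2)))
E
```

```text
t 17.85 tcp [644.5 -36.6  94.1] down [-0.  0. -1.] jaw deg 11.34 q [ 0.24  0.78 -0.39  1.62  0.38  0.81 -0.11] F [-0.5  0.5 -3.2] gap 0.222
t 17.95 tcp [644.5 -36.6  94.1] down [ 0.  0. -1.] jaw deg 11.35 q [ 0.24  0.78 -0.39  1.62  0.38  0.81 -0.11] F [ 0.7  0.3 -3.3] gap 0.217
(array([  0,   3,  10,  19,  19,  20,  55, 111,  24,   8,   7,   3,   8,
         5,   8,   9,   2,   8]), array([62, 64, 66, 68, 70, 72, 74, 76, 78, 80, 82, 84, 86, 88, 90, 92, 94,
       96, 98]))
```

Request:
apply_moves(commands=[[0,0,0.14,0,0,0,0],[0,0,0.14,0,0,0,0],[0,0,0.14,0,0,0,0],[0,0,0.14,0,0,0,0],[0,0,0.14,0,0,0,0],[0,0,0,0,0,0,0]])

```text
time_s: 18.7
eef_pos: [644.5, -36.9, 94.0]
ee_rot: [2.839, 1.57, 2.165]
contact_force: [-0.2, 0.2, -4.4]
finger_gap: 0.224
```

```bash
python3 -c "
from h import *
st()"
```

```text
t 18.7 tcp [644.5 -36.9  94. ] down [-0.  0. -1.] jaw deg 51.34 q [ 0.35  0.82 -0.58  1.62  0.55  0.87  0.45] F [-0.2  0.2 -4.4] gap 0.224
```

Turning freely at 40° with no added force; 50° remain.

Request:
apply_moves(commands=[[0,0,0.145,0,0,0,0],[0,0,0.145,0,0,0,0],[0,0,0.145,0,0,0,0],[0,0,0.145,0,0,0,0],[0,0,0.145,0,0,0,0],[0,0,0.145,0,0,0,0],[0,0,0,0,0,0,0],[0,0,0,0,0,0,0]])

```text
time_s: 19.7
eef_pos: [644.5, -36.7, 94.1]
ee_rot: [-2.236, 1.57, -2.043]
contact_force: [-0.5, 0.0, -4.2]
finger_gap: 0.224
```

```bash
python3 - <<'E'
from h import *
st(); take(17)
crop("side",17,190,110,160,150,4,"pics/c17.png")
E
python3 brk.py 17 68
```

```text
t 19.7 tcp [644.5 -36.7  94.1] down [-0. -0. -1.] jaw deg 101.09 q [ 0.45  0.88 -0.8   1.62  0.73  0.97  1.17] F [-0.5  0.  -4.2] gap 0.224
top foot 801 z 68.07587106145058 y ext [-116.49069261  -15.41270774]
   edge 1 slope -0.0042 med -35.299745721261274 std 1.0995700423888688
   edge 2 slope 0.3431 med 20.259191749710226 std 18.948012720397916
   tilt slopes [-2.0000e-03  0.0000e+00  6.8063e+01]
side foot 392 z 68.11553555041394 y ext [-117.90064668  -16.19476948]
   edge 1 slope -0.0112 med -35.143824053618516 std 0.8009719987453943
   edge 2 slope -0.6267 med -2.3733349864288584 std 14.660247261793545
   tilt slopes [1.8000e-02 5.0000e-03 6.8863e+01]
```

View pics/c17.png

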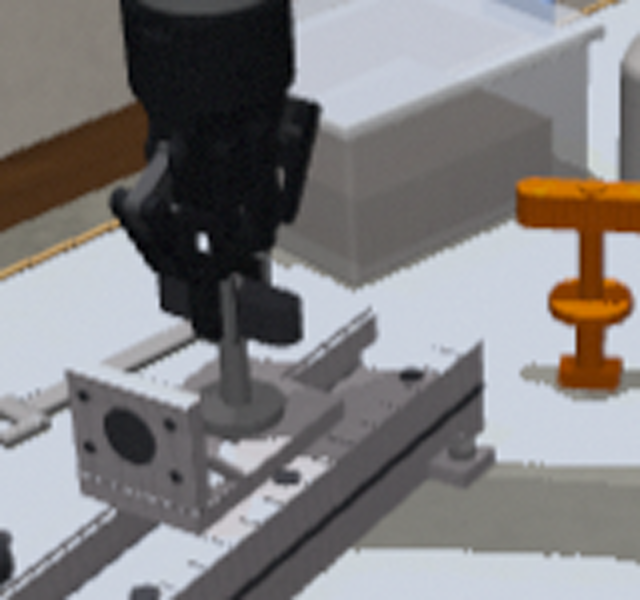

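Request:
apply_moves(commands=[[0,0,0,0,0,-0.0005,0],[0,0,0,0,0,-0.0003,0],[0,0,0,0,0,0,0.25],[0,0,0,0,0,0,0.35],[0,0,0,0,0,0,0.45],[0,0,0,0,0,0,0.45],[0,0,0,0,0,0.02,0.45],[0,0,0,0,0,0.04,0.45],[0,0,0,0,0,0.05,0.45],[0,0,0,-0.03,-0.05,0.04,0.45],[0,0,0,-0.03,-0.05,0,0.45],[0,0,0,-0.03,-0.05,0,0.45]])

```text
time_s: 21.3
eef_pos: [557.7, -182.0, 240.8]
ee_rot: [-0.709, 1.568, -0.511]
contact_force: [0.7, -0.2, -0.3]
finger_gap: 0.456
```

Request:
apply_moves(commands=[[0,0,0,-0.02,-0.05,0,0.45],[0,0,0,0,0,0,0.45],[0,0,0,0,0,0,0.45]])

```text
time_s: 21.68
eef_pos: [538.5, -230.1, 239.9]
ee_rot: [0.02, 1.569, 0.217]
contact_force: [0.9, 0.5, 0.0]
finger_gap: 0.448
```

```bash
python3 - <<'E'
from h import *
st(); take(18)
crop("side",18,190,110,160,150,4,"pics/c18.png")
from bolt import *
cyl(18,80,104,7,(645,-36.6))
a=np.radians(11.35); R=np.array([[np.cos(a),np.sin(a)],[-np.sin(a),np.cos(a)]])
for n in("top","side"):
    p,d,K,T=load(n,18); w=cloud(d,K,T); q=w[...,:2]@R.T-[624.8,-84.2]
    m=(abs(w[...,2]-140)<5)&(abs(q[...,0])<60)&(abs(q[...,1]+79)<50)
    print(n,"bar",m.sum(),np.median(w[...,2][m]),cv2.minAreaRect(q[m].astype(np.float32)))
    m=(abs(w[...,2]-76)<3)&(np.hypot(q[...,0],q[...,1]+79)<25); print("flange top",np.median(w[...,2][m]),m.sum())
    # spare and strap
    m=(abs(w[...,2]-92)<4)&(np.hypot(w[...,0]-396,w[...,1]+152)<45); print("spare",np.mean(w[m],0)); 
    w0=cloud(*load(n,0)[1:]); m=(abs(w0[...,2]-92)<4)&(np.hypot(w0[...,0]-396,w0[...,1]+152)<45); print(" was",np.mean(w0[m],0))
    m=(abs(w[...,2]-14)<4)&(np.hypot(w[...,0]-386,w[...,1]+7)<70); m0=(abs(w0[...,2]-14)<4)&(np.hypot(w0[...,0]-386,w0[...,1]+7)<70); print("strap",np.mean(w[m],0),np.mean(w0[m0],0))
E
python3 brk.py 18 68
```

```text
t 21.68 tcp [ 538.5 -230.1  239.9] down [ 0.002  0.    -1.   ] jaw deg 101.3 q [ 0.92  0.66 -0.95  1.65  0.58  1.14  1.59] F [0.9 0.5 0. ] gap 0.448
side 80 104 76 centre [645.78 -34.65] rail [  1.53 -76.86] res 1.48
top bar 358 140.20878691508727 ((0.4931488037109375, -76.73152160644531), (81.74681854248047, 20.261302947998047), 0.14296390116214752)
flange top 76.0089971792932 128
spare [ 396.32316594 -151.71586612   91.77366207]
 was [ 396.25656363 -151.54755131   91.86901484]
strap [383.96437433  -8.04120636  14.21258873] [383.72212306  -8.26378035  14.12340664]
side bar 292 140.0035008029596 ((0.935821533203125, -74.91490173339844), (26.066986083984375, 81.28230285644531), 87.71048736572266)
flange top 76.16958819667661 176
spare [ 395.33025607 -148.57896226   91.44556369]
 was [ 395.68333619 -148.67944006   91.64165945]
strap [384.44485756  -5.52624147  13.76799423] [384.22882377  -5.44464549  13.82992046]
top foot 983 z 68.1046457218713 y ext [-116.37647371  -15.47279193]
   edge 1 slope -0.0041 med -35.40597461618427 std 0.616654500820719
   edge 2 slope 0.1301 med 33.47921970200059 std 19.759047524692605
   tilt slopes [ 2.0e-03 -1.0e-03  6.8e+01]
side foot 396 z 68.24424253793256 y ext [-117.67353898  -16.85750578]
   edge 1 slope -0.0064 med -35.03359434623735 std 2.12466377669755
   edge 2 slope -0.6339 med -3.558530873531936 std 14.328283493626659
   tilt slopes [1.7000e-02 9.0000e-03 6.9187e+01]
```

View pics/c18.png

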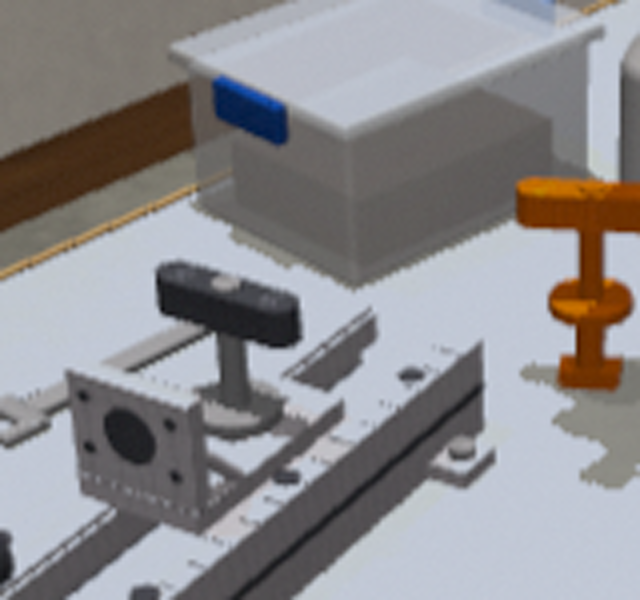

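View pics/top18.png

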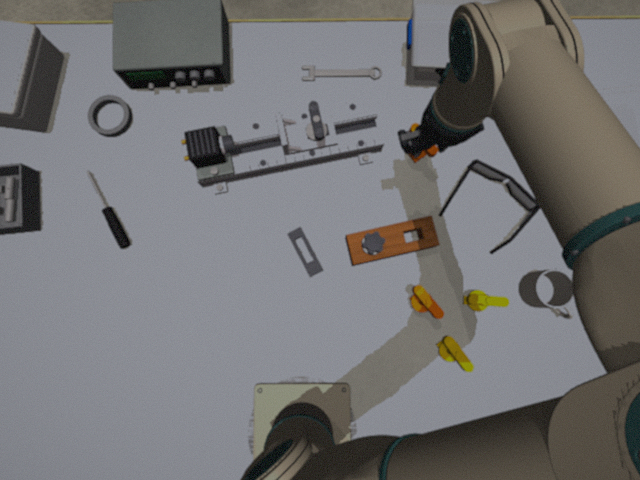

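```bash
python3 - <<'E'
from h import *
from bolt import *
a=np.radians(11.35); R=np.array([[np.cos(a),np.sin(a)],[-np.sin(a),np.cos(a)]])
for n in("top","side"):
    p,d,K,T=load(n,18); w=cloud(d,K,T); q=w[...,:2]@R.T-[624.8,-84.2]
    m=(abs(w[...,2]-140)<5)&(abs(q[...,0])<60)&(abs(q[...,1]+79)<50)
    print(n,"bar tilt",np.linalg.lstsq(np.c_[q[m],np.ones(m.sum())],w[...,2][m],rcond=None)[0][:2])
cyl(18,79,91,7,(645,-35.6));cyl(18,92,105,7,(645,-35.6))
from station import r
print(r.finish_job())
E
```

```text
top bar tilt [ 0.00088681 -0.00996507]
side bar tilt [ 0.00728633 -0.08880327]
side 79 91 39 centre [645.53 -34.71] rail [  1.28 -76.88] res 2.36
side 92 105 42 centre [645.78 -34.9 ] rail [  1.49 -77.11] res 1.45
the job is handed in; nothing more can be done
None
```

The job is handed in. The bracket is mounted on the rail facing the measuring head. The T-bolt is down through its hole, turned a quarter turn and released. No verdict is reported, so what follows is from my own camera and force readings.

**Bracket, last checks:**
- The foot's top is at 68.1 mm, which is flat on the rail.
- The foot is centred within about 1 mm of the slot line and in line within about 0.5°.
- The hole is at rail y of about -79 mm.

**Bolt, last checks:**
- The bar is square to the slot within 0.2° in the top view (2.3° in the side view). Its centre is 0.5 to 0.9 mm off the slot line.
- The flange's top is at 76.0 mm, so it is seated on the foot. The bar's top is at 140 mm, as expected.
- The bolt sits about 2 to 4 mm from the hole's centre along the rail, having shifted about 2 mm on release.

The spare bolt and strap are where they were, within 0.5 mm. I never came close to the measuring head, and force readings on the tool stayed under 5 N. The robot's clock stood at 21.7 s at the last check, with the arm clear of everything.

**Readings that disagreed:**
- **Fingertips:** in the side view they stood about 17 mm behind the stated TCP, more than the 13 mm swing explains. I gripped deeper to allow for it.
- **Bolt position:** estimates across the slot differed by 1 to 2 mm between the cameras and the TCP, so I aimed between them. The head went in without touching.
- **Bolt tilt:** the side view gave a slope of 0.09 along the bar's 20 mm width, above the 0.08 limit. The top view gave 0.01 and the stem fit showed no lean. I took the side slope as edge noise because the mask includes the bar's side face, but I did not check further.

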